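# Swap the wagon shut in the goods shed for the spare van

### The job

The wagon half inside the goods shed has to go into the repair cradle, and the covered van from the spare road takes its place in the shed, pushed fully home until its buffers are up against the buffer stop. The shed roof keeps you from lifting a wagon out, so first stand the other wagon, which blocks the way out in front of the shed, on the free half of the spare road, then draw the shed wagon out along the rails. Finish with that other wagon back on the siding where it stood at the start, and all three wagons upright and square on their rails or in the cradle; never tip one over.

Things in the scene. Friction and masses are not known exactly. Their poses are not given: they have to be found in the camera images.
- siding: fixed plywood module with one track (along x), 206 x 60 mm; origin: centre of underside. Rail tops z = 27 mm, rails at y = +-9.5, side edging z = 29. Goods shed, grey roof, over x = 47 to 103: open to -x, 54 wide inside, roof underside 76, ridge 87. Stop face at x = 93 (a wagon fully home: origin at x = 51). Start: one wagon at x about 46, half in the shed, one at about -48; 10 mm apart.
- spare_road: fixed plywood module, 206 mm long (x), 60 wide (y), with the same track and edging but no shed; origin: centre of underside. Rail tops z = 27 mm. Timber buffer stop, 43 high, its face at x = 95. The van stands at about x = 47; the -x half is free: a wagon set down there with its origin at x = -50 stays about 13 mm from the van.
- cradle: fixed shallow wooden repair cradle lined with grey felt, 112 mm long (x), 66 wide (y); origin: centre of underside. Level felt floor at z = 26 mm, 100 x 52 between ends and cheeks, whose tops are at z = 33. A wagon stands in it lengthwise, upright on its wheels. Empty at the start.
- open_wagon: open-topped light wooden wagon, plank sides with dark straps, black underframe. 84 mm long over buffers (x), 33 mm high; origin at mid length and width, level with the wheels' underside; either end may lead. Wheels do not turn: it slides. 60 g. Pinch across the sides anywhere along x: 35 mm wide, sides z = 15 to 33; wheels lie below z = 11. Starts on the siding, outside or half in the shed.
- tank_wagon: tank wagon: grey lying cylinder, 30 mm across, dark straps, black underframe. 84 mm long over buffers (x), 46 mm high; origin at mid length and width, level with the wheels' underside; either end may lead. Wheels do not turn: it slides. 60 g. Pinch across the sides anywhere along x: cylinder widest at z = 29; wheels lie below z = 11. Starts on the siding, outside or half in the shed.
- van: closed brown boarded van with grey arched roof, black underframe. 84 mm long over buffers (x), 45 mm high; origin at mid length and width, level with the wheels' underside; either end may lead. Wheels do not turn: it slides. 60 g. Pinch across the sides anywhere along x: 35 mm wide, sides z = 14 to 39 (roof edge 1 mm proud); wheels lie below z = 11. Starts on the spare road, +x half.
Not all that is in view belongs to the job. What is shaped like the cradle but pink is not meant.

How it is judged:
By the outcome, as a careful person would: the job done as asked, in the order asked, and still so for the second after the job is handed in, with the robot touching nothing.
It also fails if it takes over 106 s, if anything falls off the work surface, if the arm or the gripper's body presses on something with over 40 N, if the wrist force passes 120 N, or if a joint passes its speed limit or range.

### The arm

A 6-joint arm with a two-finger parallel gripper is mounted at the origin on a cart in front of the work surface, level with it; the furniture and walls round the work are solid. World frame = base frame: x ahead of the robot, y to its left, z up, the work surface at z = 0. Lengths are in m, angles in degrees, forces in N, time in s.
With the tool pointing down it reaches from about 0.35 to 0.875 m from the base axis. Payload 4.2 kg.
Tool frame: the origin (TCP) lies between the finger pads; the fingertips stand 14 mm ahead of it and the grasp point (between the pads) lies 5 mm behind it; z points along the fingers, y is the line along which they close (so a half turn about z gives the same grasp; the last joint's range is limited). The gripper opens to 87 mm and grips with 3 to 60 N. Pads are 19 mm wide; open, the fingers measure 117 mm over their backs; the gripper's body (75 mm by 190 mm) begins 51 mm behind the grasp point.
Start: joints at [89.244, 22.042, 0.453, 0, -68.411, -14.817], TCP at [0.168, 0.602, 0.198] pointing down, gripper open.
Joint ranges: [-179.83, 179.83], [-69.29, 118.12], [-61.27, 80.66], [-181.25, 117.63], [-171.15, -9.14], [-177.46, 177.46]. Speed limits (degrees/s): [159.86, 159.86, 180, 180, 180, 180].

### API

Orientations are given as a 3x3 rotation matrix whose columns are the frame's x, y, z axes.
In Python, from station import * gives the robot as it stands. The module is installed in compiled form; this text tells all that it offers.
- The arm moves only by the tool play_rows, never from a script. Its argument "steps" is a list of rows, each an object of numbers: "ax", "ay", "az": the turn, a rotation vector about the tool's x, y, z in degrees; "dx", "dy", "dz": the shift along the tool's x, y, z in mm; "claw": the finger opening in mm, from 0 to 87. A call has 1 to 20 rows; each row shifts and turns the commanded pose from where the row before left it, along the tool's axes as they then stand; what a row does not reach is not made up. A row lasts 1/10 s, in which the tool goes at most 50 mm and 8.59 degrees, less where a joint would pass 70% of its speed; a pose out of reach is approached as far as the arm can. A call with a gripper value outside its range is refused whole. The fingers move at their own pace and stop on an object; the grip force is fixed at half the most. Time passes only in rows, so rows that do not move let the fingers close. It gives the time, the measured TCP pose, the force, the opening and the grip force at its end, in the units of the state.
- sense(): the state, without advancing time (a new reading comes with each control period).
- capture(name): name is "scene" or "side" or "wrist"; returns a dict with "frame" (420x560x3 uint8, blue, green, red), "range_z" (420x560 float32, m along the optical axis (not along the pixel's ray), 0 where there is no reading), "fx", "fy", "cx", "cy" (pixels), "xyz" and "rotation" of the camera in the world. Camera axes: x right, y down, z forward; pixel columns grow to the right and rows downward; lengths in m; the calibration is good to about 2 mm. A picture is of the moment at which its call begins.
- finish_job(): hands the job in; it is judged then, once.
The state is a dict: "time_s": time; "joints": joint angles; "joint_velocities": joint speeds; "effort": joint torques, N m; "tcp_pos": TCP position; "ee_rot": TCP orientation; "wrist_force": force on the tool from outside, world axes, zero at the start; "moment": the same for the moment, N m; "gripper_width": opening from 0.0 (shut) to 1.0 (fully open); "gripper_force": force on a finger pad.
Only numpy, scipy, OpenCV 4.12 (cv2) and the standard library are available. Lean on these libraries where they do the work, as an engineer would, in place of code of your own. Each camera call takes 0.05 s, during which the arm holds its last target. There are 200 camera calls.

## Working session

There is one attempt and no reset: what is moved stays moved. The work goes in short steps, Python scripts to look and compute and a tool call to move; the robot and the scene stay as the last step left them, time stands still between calls to the robot, and variables do not carry over. Pictures are saved under pics/ and viewed, at most 16 in all, crops included, and the job is handed in when it is done.

Besides the shell and the picture viewer there is one more tool, called after "Request:" as a command line: name --argument value ..., lists and objects as JSON in quotes. play_rows: Moves the arm, as the interface text tells. Its arguments: {"type":"object","properties":{"steps":{"type":"array"}},"required":["steps"]}

```bash
mkdir -p pics; python3 - <<'E'
from station import *
import cv2,numpy as np,pickle
s=sense();print(s['tcp_pos'],np.round(s['ee_rot'],3),s['time_s'],s['gripper_width'])
for n in("scene","side","wrist"):
    c=capture(n);pickle.dump(c,open(n+'.pkl','wb'));cv2.imwrite(f'pics/{n}0.png',c['frame']);print(n,c['xyz'],np.round(c['rotation'],3).tolist(),c['fx'],c['cx'],c['cy'],(c['range_z']>0).mean())
E
```

```text
[0.16760037 0.601442   0.19724535] [[ 0.963 -0.269 -0.   ]
 [-0.269 -0.963 -0.002]
 [ 0.     0.002 -1.   ]] 0.0 1.0017750266456997
scene [-0.19613871 -0.4486556   1.01089447] [[0.551, -0.601, 0.58], [-0.834, -0.412, 0.367], [0.018, -0.686, -0.728]] 429.28294155109074 285.68854394106705 208.53202016700655 0.9959438775510204
side [-0.00408662 -0.99481912  0.53143116] [[0.888, -0.152, 0.433], [-0.459, -0.326, 0.826], [0.015, -0.933, -0.36]] 451.36703851590846 281.6987588169918 216.02767280126838 0.9938307823129252
wrist [0.24227066 0.58143376 0.3835164 ] [[-0.27, -0.924, -0.27], [-0.963, 0.26, 0.074], [0.002, 0.28, -0.96]] 313.05616358881247 280.4702658660795 209.88638257973196 0.9957525510204082
```

View pics/scene0.png

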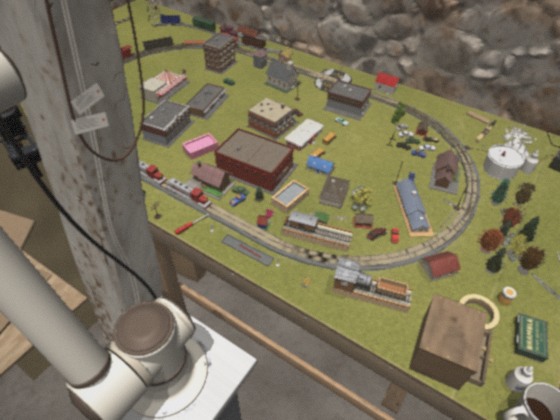

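View pics/side0.png

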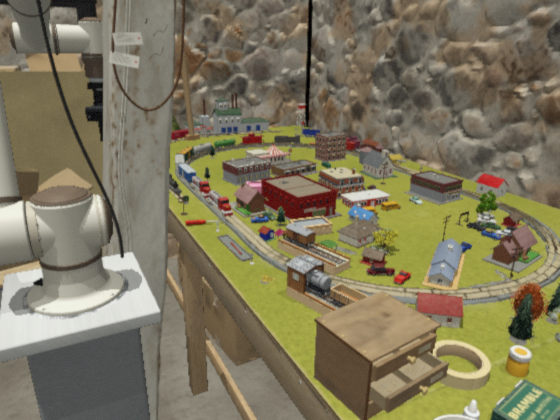

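View pics/wrist0.png

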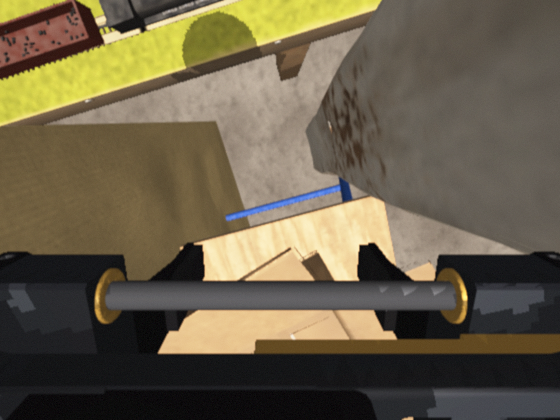

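The scene view shows the siding near (370,285), the spare road near (318,230), the wooden cradle at (290,193) and the pink decoy at (200,145). I'll zoom in.

```bash
cat > h.py <<'E'
import numpy as np,cv2,pickle
def ray(c,u,v):
    return c['rotation']@np.array([(u-c['cx'])/c['fx'],(v-c['cy'])/c['fy'],1.])
def onz(c,u,v,z):
    d=ray(c,u,v);return c['xyz']+d*(z-c['xyz'][2])/d[2]
def cloud(c):
    v,u=np.mgrid[0:420,0:560];z=c['range_z']
    p=np.stack([(u-c['cx'])/c['fx']*z,(v-c['cy'])/c['fy']*z,z],-1)
    return p@np.array(c['rotation']).T+c['xyz']
def load(n):return pickle.load(open(n+'.pkl','rb'))
E
python3 - <<'E'
from h import *
c=load('scene');d=load('side')
a=cv2.resize(c['frame'][170:320,260:420],None,fx=3.6,fy=3.6,interpolation=cv2.INTER_CUBIC)
cv2.imwrite('pics/s1.png',a)
for n,c,pts in(('scene',c,[(347,268),(400,290),(300,222),(340,238),(290,193),(200,145)]),('side',d,[(305,270),(340,300),(300,232),(330,252)])):
    P=cloud(c)
    for u,v in pts:print(n,u,v,P[v,u].round(3))
E
```

```text
scene 347 268 [ 0.45  -0.235  0.089]
scene 400 290 [ 0.498 -0.374  0.043]
scene 300 222 [ 0.538 -0.036  0.062]
scene 340 238 [ 0.58  -0.151  0.024]
scene 290 193 [0.658 0.076 0.022]
scene 200 145 [0.677 0.48  0.026]
side 305 270 [ 0.437 -0.265  0.081]
side 340 300 [ 0.468 -0.353  0.049]
side 300 232 [ 0.543 -0.057  0.069]
side 330 252 [ 0.6   -0.116  0.025]
```

View pics/s1.png

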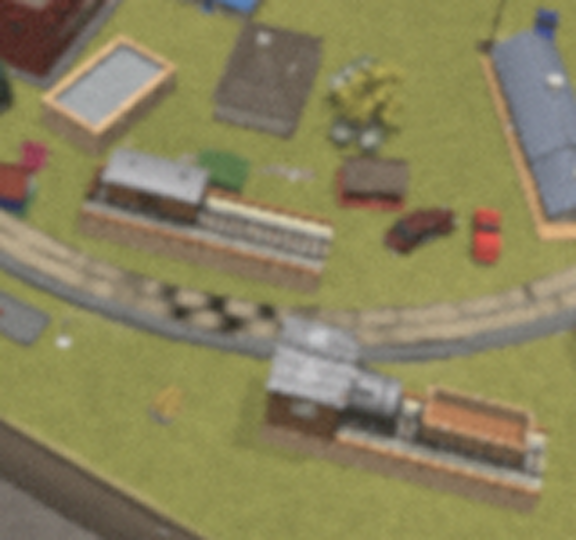

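```bash
python3 - <<'E'
from h import *
P=np.concatenate([cloud(load('scene')).reshape(-1,3),cloud(load('side')).reshape(-1,3)])
c=load('scene');Q=cloud(c)
for u,v in[(80,60),(100,150),(110,220),(130,250),(60,120)]:print(u,v,Q[v,u].round(3))
m=(P[:,2]>0.1)
print('cols y from -0.5 by .1; rows x')
for x in np.arange(-.3,1,.1):
    print(round(x,1),[round(float(P[(abs(P[:,0]-x)<.05)&(abs(P[:,1]-y)<.05)][:,2].max(initial=0)),2) for y in np.arange(-.6,.9,.1)])
E
```

```text
80 60 [0.232 0.294 0.603]
100 150 [0.22  0.323 0.379]
110 220 [0.165 0.297 0.205]
130 250 [0.199 0.323 0.029]
60 120 [0.17  0.339 0.483]
cols y from -0.5 by .1; rows x
-0.3 [0.0, 0.0, 0.0, 0.0, 0.0, 0.0, 0.0, 0.0, 0.0, 0.0, 0.0, 0.0, 0.0, 0.0, 0.0]
-0.2 [0.0, 0.0, 1.01, 0.0, 0.0, 0.19, 0.28, 0.34, 0.0, 0.0, 0.02, 0.0, 0.0, 0.0, 0.0]
-0.1 [0.0, 0.0, 0.0, 0.0, 0.0, 0.2, 0.38, 0.52, 0.0, 0.0, 0.03, 0.0, 0.56, 0.12, 0.42]
0.0 [0.0, 0.0, 0.0, 0.0, 0.0, 0.23, 0.24, 0.23, 0.72, 0.62, 0.61, 0.57, 0.57, 0.07, 0.42]
0.1 [0.0, 0.0, 0.0, 0.0, 0.0, 0.19, 0.23, 0.16, 0.72, 0.28, 0.62, 0.34, 0.59, 0.31, 0.42]
0.2 [0.0, 0.0, 0.0, 0.0, 0.0, 0.0, 0.0, 0.0, 0.0, 0.72, 0.71, 0.65, 0.59, 0.33, 0.4]
0.3 [0.12, 0.12, 0.01, 0.0, 0.01, 0.01, 0.01, 0.01, 0.0, 0.7, 0.06, 0.0, 0.0, 0.0, 0.28]
0.4 [0.12, 0.12, 0.01, 0.09, 0.09, 0.02, 0.03, 0.01, 0.03, 0.67, 0.06, 0.07, 0.06, 0.06, 0.06]
0.5 [0.12, 0.12, 0.06, 0.09, 0.09, 0.07, 0.08, 0.04, 0.03, 0.07, 0.07, 0.07, 0.07, 0.07, 0.06]
0.6 [0.05, 0.05, 0.06, 0.02, 0.03, 0.07, 0.07, 0.1, 0.09, 0.09, 0.09, 0.04, 0.08, 0.09, 0.01]
0.7 [0.1, 0.08, 0.06, 0.04, 0.05, 0.06, 0.08, 0.09, 0.09, 0.09, 0.09, 0.04, 0.09, 0.08, 0.01]
0.8 [0.1, 0.09, 0.03, 0.05, 0.06, 0.07, 0.06, 0.09, 0.09, 0.09, 0.09, 0.01, 0.08, 0.08, 0.06]
0.9 [0.11, 0.09, 0.09, 0.06, 0.1, 0.01, 0.04, 0.03, 0.05, 0.08, 0.08, 0.01, 0.06, 0.06, 0.06]
```

```bash
python3 - <<'E'
from h import *
for n in('scene','side','wrist'):
    P=cloud(load(n)).reshape(-1,3)
    m=(P[:,0]>-.05)&(P[:,0]<.5)&(P[:,1]>.12)&(P[:,1]<.65)&(P[:,2]>.03)&(P[:,2]<1.2)
    q=P[m];r=np.hypot(q[:,0],q[:,1]);a=np.degrees(np.arctan2(q[:,1],q[:,0]))
    for lo in np.arange(0,1.1,.15):
        k=(q[:,2]>=lo)&(q[:,2]<lo+.15)
        if k.sum()>30: print(n,round(lo,2),k.sum(),'x',np.percentile(q[k,0],[1,25,50,75,99]).round(3),'y',np.percentile(q[k,1],[1,25,50,75,99]).round(3),'r',np.percentile(r[k],[1,50,99]).round(3),'az',np.percentile(a[k],[1,50,99]).round(0))
E
cat > /tmp/map.py <<'E'
from h import *
P=np.concatenate([cloud(load(n)).reshape(-1,3) for n in('scene','side','wrist')])
P=P[(P[:,2]>.25)&(P[:,2]<.75)]
H,_,_=np.histogram2d(P[:,0],P[:,1],bins=[np.arange(-.3,.6,.03),np.arange(-.2,.9,.03)])
print('cols y=-.2..')
for i,r in enumerate(H):print('%5.2f'%(-.3+.03*i),''.join('#' if v>20 else ('+' if v>2 else '.') for v in r))
E
PYTHONPATH=. python3 /tmp/map.py
```

```text
scene 0.0 3639 x [0.036 0.125 0.164 0.268 0.474] y [0.145 0.323 0.334 0.455 0.644] r [0.185 0.42  0.706] az [31. 60. 87.]
scene 0.15 4322 x [0.068 0.146 0.163 0.23  0.308] y [0.162 0.323 0.326 0.373 0.552] r [0.186 0.398 0.575] az [47. 62. 74.]
scene 0.3 6807 x [0.036 0.16  0.175 0.239 0.33 ] y [0.184 0.324 0.327 0.431 0.611] r [0.191 0.421 0.632] az [42. 63. 79.]
scene 0.45 7953 x [0.021 0.178 0.201 0.275 0.358] y [0.195 0.294 0.324 0.34  0.461] r [0.197 0.407 0.492] az [39. 56. 84.]
scene 0.6 7575 x [0.022 0.187 0.202 0.261 0.365] y [0.165 0.297 0.323 0.335 0.453] r [0.169 0.395 0.49 ] az [38. 58. 83.]
side 0.0 3173 x [0.085 0.156 0.218 0.28  0.473] y [0.137 0.318 0.322 0.332 0.645] r [0.181 0.395 0.789] az [30. 55. 82.]
side 0.15 3819 x [0.067 0.153 0.202 0.255 0.312] y [0.157 0.319 0.323 0.327 0.55 ] r [0.183 0.393 0.569] az [47. 58. 75.]
side 0.3 4968 x [0.036 0.162 0.205 0.267 0.332] y [0.18  0.32  0.323 0.333 0.594] r [0.187 0.411 0.613] az [42. 56. 79.]
side 0.45 8255 x [-0.043  0.065  0.178  0.257  0.355] y [0.193 0.319 0.326 0.56  0.592] r [0.195 0.439 0.602] az [39. 63. 95.]
side 0.6 1204 x [-0.037  0.182  0.231  0.3    0.366] y [0.199 0.31  0.32  0.324 0.436] r [0.2   0.403 0.486] az [38. 53. 96.]
wrist 0.0 8424 x [0.063 0.165 0.21  0.253 0.302] y [0.488 0.498 0.5   0.5   0.645] r [0.517 0.551 0.654] az [59. 67. 84.]
wrist 0.15 44961 x [0.151 0.185 0.213 0.241 0.279] y [0.494 0.496 0.497 0.498 0.649] r [0.522 0.547 0.675] az [61. 67. 75.]
wrist 0.3 67477 x [0.172 0.184 0.192 0.201 0.242] y [0.527 0.556 0.587 0.622 0.649] r [0.556 0.62  0.683] az [67. 72. 73.]Traceback (most recent call last):
  File "/tmp/map.py", line 1, in <module>
    from h import *
  File "h.py", line 1, in <module>
    import numpy as np,cv2,pickle
ModuleNotFoundError: No module named 'cv2'
```

```bash
cat > map.py <<'E'
from h import *
for n,pts in(('scene',[(52,205),(80,240),(110,262),(140,283),(45,30),(58,90)]),('side',[(40,20),(60,70),(80,117),(100,160),(112,195),(120,235)])):
    c=load(n);Q=cloud(c)
    for u,v in pts:
        w=c['frame'][v-4:v+5,u-6:u+7].sum(-1);i=np.unravel_index(w.argmin(),w.shape);print(n,u,v,w.min(),Q[v-4+i[0],u-6+i[1]].round(3))
P=np.concatenate([cloud(load(n)).reshape(-1,3) for n in('scene','side','wrist')])
for lo,hi in((.2,.45),(.45,.65),(.65,.9)):
    p=P[(P[:,2]>lo)&(P[:,2]<hi)]
    H,_,_=np.histogram2d(p[:,0],p[:,1],bins=[np.arange(-.18,.45,.03),np.arange(-.2,.9,.03)])
    print(lo,'cols y=-.2..')
    for i,r in enumerate(H):print('%5.2f'%(-.18+.03*i),''.join('#' if v>20 else ('+' if v>2 else '.') for v in r))
E
python3 map.py
```

```text
scene 52 205 54 [0.033 0.192 0.441]
scene 80 240 112 [0.051 0.183 0.334]
scene 110 262 89 [0.079 0.169 0.236]
scene 140 283 82 [0.11  0.15  0.123]
scene 45 30 152 [0.203 0.297 0.677]
scene 58 90 192 [0.183 0.295 0.57 ]
side 40 20 76 [0.024 0.197 0.57 ]
side 60 70 77 [0.031 0.192 0.467]
side 80 117 84 [0.111 0.525 0.319]
side 100 160 298 [0.149 0.824 0.104]
side 112 195 98 [0.104 0.154 0.158]
side 120 235 88 [0.121 0.137 0.057]
0.2 cols y=-.2..
-0.18 .....####+..........................
-0.15 .....#####+.......................#.
-0.12 .....#####.......................##.
-0.09 .....######......................##.
-0.06 ....+####........................##.
-0.03 ....#####........................##.
 0.00 ....#####....+...................##.
 0.03 ....+###+...##...................##.
 0.06 .....###....#....................##.
 0.09 ............+..........##+.......##.
 0.12 .................###########+....##.
 0.15 ................###########+#....##.
 0.18 ................##.....######.......
 0.21 ................##.....#...###......
 0.24 ................##.....#..#.........
 0.27 .
[... 1263 characters left out ...]
............
-0.06 ....................................
-0.03 ....................................
 0.00 ............#.......................
 0.03 ............#.......................
 0.06 ............#+......................
 0.09 ....................................
 0.12 ....................................
 0.15 ....................................
 0.18 ................######..............
 0.21 ................##..................
 0.24 ................##..................
 0.27 .................#..................
 0.30 .................#..................
 0.33 .................#..................
 0.36 ................#...................
 0.39 ....................................
```

```bash
python3 - <<'E'
from h import *
a=load('scene')['frame'][:420,:260];b=load('side')['frame'][:420,:230]
f=lambda i:cv2.resize(i,None,fx=1.42,fy=1.42,interpolation=cv2.INTER_CUBIC)
i=np.hstack([f(a),f(b)]);print(i.shape);cv2.imwrite('pics/z1.png',i)
E
```

```text
(596, 696, 3)
```

View pics/z1.png

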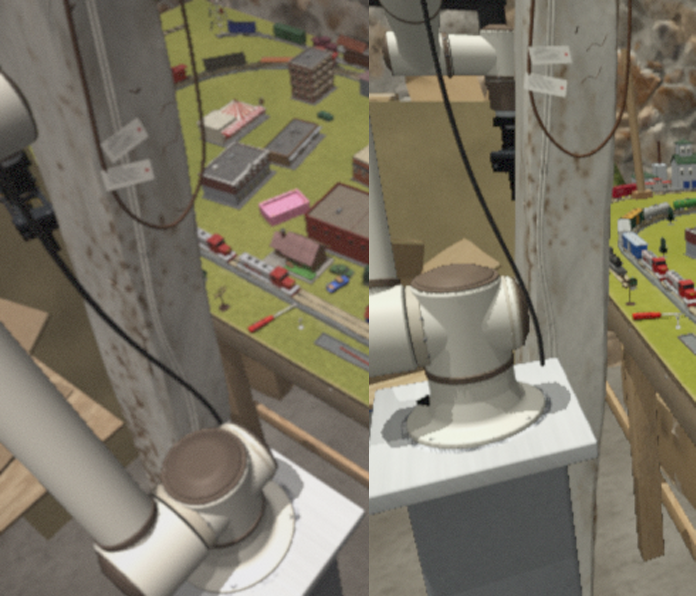

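Request:
play_rows --steps '[{"dx": -20,"claw": 87},{"dx": -30,"dz": -10},{"dx": -35,"dz": -30},{"dx": -30,"dz": -40},{"dx": -20,"dz": -45},{"dz": -45},{"dz": -45},{"dz": -45},{"dz": -45}]'

```text
invalid input at $.steps[0]: expected keys ax, ay, az, dx, dy, dz, claw
```

```bash
python3 - <<'E'
from station import *
s=sense();print(s['time_s'],s['tcp_pos'],s['joints'],s['wrist_force'])
E
```

```text
0.15 [0.16765199 0.60159695 0.19752237] [ 8.92427708e+01  2.20804377e+01  3.99328278e-01 -2.10942761e-02
 -6.84103982e+01 -1.48175110e+01] [0.09660703 0.32001142 0.22266075]
```

All keys are required.

Request:
play_rows --steps '[{"ax": 0,"ay": 0,"az": 0,"dx": -20,"dy": 0,"dz": 0,"claw": 87},{"ax": 0,"ay": 0,"az": 0,"dx": -30,"dy": 0,"dz": -10,"claw": 87},{"ax": 0,"ay": 0,"az": 0,"dx": -35,"dy": 0,"dz": -30,"claw": 87},{"ax": 0,"ay": 0,"az": 0,"dx": -30,"dy": 0,"dz": -40,"claw": 87},{"ax": 0,"ay": 0,"az": 0,"dx": -20,"dy": 0,"dz": -45,"claw": 87},{"ax": 0,"ay": 0,"az": 0,"dx": 0,"dy": 0,"dz": -45,"claw": 87},{"ax": 0,"ay": 0,"az": 0,"dx": 0,"dy": 0,"dz": -45,"claw": 87},{"ax": 0,"ay": 0,"az": 0,"dx": 0,"dy": 0,"dz": -45,"claw": 87},{"ax": 0,"ay": 0,"az": 0,"dx": 0,"dy": 0,"dz": -45,"claw": 87}]'

```text
time_s: 1.05
tcp_pos: [0.0376, 0.6375, 0.5053]
ee_rot: [[0.963, -0.268, -0.0], [-0.268, -0.963, 0.0], [-0.0, -0.0, -1.0]]
wrist_force: [-0.5, 0.5, 0.8]
gripper_width: 0.996
gripper_force: 0.0
```

```bash
python3 - <<'E'
from station import *
s=sense();print(s['time_s'],s['tcp_pos'],s['joints'].round(2),s['wrist_force'])
E
```

```text
1.05 [0.03764774 0.63754596 0.5052821 ] [ 101.11   23.73   45.76   -0.   -112.02  -26.67] [-0.49861417  0.5072075   0.84307328]
```

Request:
play_rows --steps '[{"ax": 0,"ay": 0,"az": 0,"dx": -12.4,"dy": 41.2,"dz": -19.2,"claw": 87},{"ax": 0,"ay": 0,"az": 0,"dx": -12.4,"dy": 41.2,"dz": -19.2,"claw": 87},{"ax": 0,"ay": 0,"az": 0,"dx": -12.4,"dy": 41.2,"dz": -19.2,"claw": 87},{"ax": 0,"ay": 0,"az": 0,"dx": -12.4,"dy": 41.2,"dz": -19.2,"claw": 87},{"ax": 0,"ay": 0,"az": 0,"dx": -12.4,"dy": 41.2,"dz": -19.2,"claw": 87},{"ax": 0,"ay": 0,"az": 0,"dx": -12.4,"dy": 41.2,"dz": -19.2,"claw": 87},{"ax": 0,"ay": 0,"az": 0,"dx": 27,"dy": 22,"dz": -14,"claw": 87},{"ax": 0,"ay": 0,"az": 0,"dx": 27,"dy": 22,"dz": -14,"claw": 87},{"ax": 0,"ay": 0,"az": 0,"dx": 27,"dy": 22,"dz": -14,"claw": 87},{"ax": 0,"ay": 0,"az": 0,"dx": 27,"dy": 22,"dz": -14,"claw": 87},{"ax": 0,"ay": 0,"az": 0,"dx": 27,"dy": 22,"dz": -14,"claw": 87},{"ax": 0,"ay": 0,"az": 0,"dx": 27,"dy": 22,"dz": -14,"claw": 87}]'

```text
time_s: 2.25
tcp_pos: [0.0214, 0.2479, 0.7031]
ee_rot: [[0.963, -0.268, -0.0], [-0.268, -0.963, 0.0], [-0.0, -0.0, -1.0]]
wrist_force: [-0.2, -0.0, 0.5]
gripper_width: 0.997
gripper_force: 0.0
```

```bash
python3 - <<'E'
from station import *
s=sense();print(s['time_s'],s['tcp_pos'],s['joints'].round(2),s['wrist_force'])
E
```

```text
2.25 [0.02136893 0.2479102  0.70310077] [ 125.03   -9.11   39.28   -0.   -138.37  -50.59] [-0.16773993 -0.02937074  0.5355374 ]
```

```bash
cat >> h.py <<'E'
def Rz(y):  # tool-down frame, yaw of tool x
    y=np.radians(y);c,s=np.cos(y),np.sin(y);return np.array([[c,s,0],[s,-c,0],[0,0,-1.]])
def step(p0,y0,p1,y1):  # mm in tool axes and az
    return np.round(Rz(y0).T@(np.array(p1)-p0)*1e3,1),round((y0-y1+180)%360-180,2)
def arm(j,r,z):
    j=np.radians(j);return np.array([r*np.cos(j)+.1597*np.sin(j),r*np.sin(j)-.1597*np.cos(j),z])
E
python3 - <<'E'
from h import *
p=np.array([.0214,.2479,.7031]);y=-15.57
q=arm(125,.06,.76);print('fold',step(p,y,q,y),np.linalg.norm(q-p));p=q
for k in range(1,12):
    q=arm(125-9.76*k,.06,.76);yy=-15.57-5.04*k;print(step(p,y,q,yy));p,y=q,yy
q=np.array([.595,.022,.35]);print('ext',step(p,y,q,y),np.linalg.norm(q-p))
E
```

```text
fold (array([101. ,  83.1, -56.9]), 0.0) 0.1426340990236391
(array([26.6, 11.7,  0. ]), 5.04)
(array([25.5, 13.8,  0. ]), 5.04)
(array([24.3, 15.9,  0. ]), 5.04)
(array([22.9, 17.8,  0. ]), 5.04)
(array([21.4, 19.6,  0. ]), 5.04)
(array([19.7, 21.3,  0. ]), 5.04)
(array([17.9, 22.9,  0. ]), 5.04)
(array([15.9, 24.3,  0. ]), 5.04)
(array([13.9, 25.5,  0. ]), 5.04)
(array([11.7, 26.6,  0. ]), 5.04)
(array([ 9.5, 27.4,  0. ]), 5.04)
ext (array([  11.7, -513.6,  410. ]), 0.0) 0.6572495837914178
```

Request:
play_rows --steps '[{"ax": 0,"ay": 0,"az": 0,"dx": 25.2,"dy": 20.8,"dz": -14.2,"claw": 87},{"ax": 0,"ay": 0,"az": 0,"dx": 25.2,"dy": 20.8,"dz": -14.2,"claw": 87},{"ax": 0,"ay": 0,"az": 0,"dx": 25.2,"dy": 20.8,"dz": -14.2,"claw": 87},{"ax": 0,"ay": 0,"az": 0,"dx": 25.2,"dy": 20.8,"dz": -14.2,"claw": 87},{"ax": 0,"ay": 0,"az": 5.04,"dx": 26.6,"dy": 11.7,"dz": 0,"claw": 87},{"ax": 0,"ay": 0,"az": 5.04,"dx": 25.5,"dy": 13.8,"dz": 0,"claw": 87},{"ax": 0,"ay": 0,"az": 5.04,"dx": 24.3,"dy": 15.9,"dz": 0,"claw": 87}]'

```text
time_s: 2.95
tcp_pos: [0.1519, 0.076, 0.7594]
ee_rot: [[0.86, -0.511, -0.0], [-0.511, -0.86, 0.001], [-0.001, -0.001, -1.0]]
wrist_force: [0.9, 0.9, -0.4]
gripper_width: 0.997
gripper_force: 0.0
```

```bash
python3 - <<'E'
from station import *
s=sense();print(s['time_s'],s['tcp_pos'],s['joints'].round(2),s['wrist_force'])
E
```

```text
2.95 [0.15191169 0.07601053 0.75940308] [ 9.6740e+01 -1.3050e+01  5.0970e+01 -1.0000e-02 -1.5395e+02 -3.7470e+01] [ 0.8945932   0.91402727 -0.41672244]
```

Request:
play_rows --steps '[{"ax": 0,"ay": 0,"az": 5.04,"dx": 22.9,"dy": 17.8,"dz": 0,"claw": 87},{"ax": 0,"ay": 0,"az": 5.04,"dx": 21.4,"dy": 19.6,"dz": 0,"claw": 87},{"ax": 0,"ay": 0,"az": 5.04,"dx": 19.7,"dy": 21.3,"dz": 0,"claw": 87},{"ax": 0,"ay": 0,"az": 5.04,"dx": 17.9,"dy": 22.9,"dz": 0,"claw": 87},{"ax": 0,"ay": 0,"az": 5.04,"dx": 15.9,"dy": 24.3,"dz": 0,"claw": 87},{"ax": 0,"ay": 0,"az": 5.04,"dx": 13.9,"dy": 25.5,"dz": 0,"claw": 87},{"ax": 0,"ay": 0,"az": 5.04,"dx": 11.7,"dy": 26.6,"dz": 0,"claw": 87},{"ax": 0,"ay": 0,"az": 5.04,"dx": 9.5,"dy": 27.4,"dz": 0,"claw": 87},{"ax": 0,"ay": 0,"az": 0,"dx": 0.8,"dy": -36.7,"dz": 29.3,"claw": 87},{"ax": 0,"ay": 0,"az": 0,"dx": 0.8,"dy": -36.7,"dz": 29.3,"claw": 87},{"ax": 0,"ay": 0,"az": 0,"dx": 0.8,"dy": -36.7,"dz": 29.3,"claw": 87},{"ax": 0,"ay": 0,"az": 0,"dx": 0.8,"dy": -36.7,"dz": 29.3,"claw": 87},{"ax": 0,"ay": 0,"az": 0,"dx": 0.8,"dy": -36.7,"dz": 29.3,"claw": 87},{"ax": 0,"ay": 0,"az": 0,"dx": 0.8,"dy": -36.7,"dz": 29.3,"claw": 87},{"ax": 0,"ay": 0,"az": 0,"dx": 0.8,"dy": -36.7,"dz": 29.3,"claw": 87},{"ax": 0,"ay": 0,"az": 0,"dx": 0.8,"dy": -36.7,"dz": 29.3,"claw": 87},{"ax": 0,"ay": 0,"az": 0,"dx": 0.8,"dy": -36.7,"dz": 29.3,"claw": 87},{"ax": 0,"ay": 0,"az": 0,"dx": 0.8,"dy": -36.7,"dz": 29.3,"claw": 87},{"ax": 0,"ay": 0,"az": 0,"dx": 0.8,"dy": -36.7,"dz": 29.3,"claw": 87},{"ax": 0,"ay": 0,"az": 0,"dx": 0.8,"dy": -36.7,"dz": 29.3,"claw": 87}]'

```text
time_s: 4.95
tcp_pos: [0.5249, 0.0021, 0.4062]
ee_rot: [[0.325, -0.946, -0.001], [-0.946, -0.325, 0.0], [-0.0, 0.0, -1.0]]
wrist_force: [0.7, 0.8, 0.7]
gripper_width: 0.996
gripper_force: 0.0
```

```bash
cat > look.py <<'E'
from station import *
from h import *
import sys
s=sense();print(s['time_s'],s['tcp_pos'].round(4),np.round(s['joints'],1))
n=sys.argv[1];c=capture('wrist');pickle.dump(c,open(n+'.pkl','wb'));cv2.imwrite(f'pics/{n}.png',cv2.resize(c['frame'],None,fx=1.42,fy=1.42,interpolation=cv2.INTER_CUBIC))
E
python3 look.py w1
```

```text
4.95 [0.5249 0.0021 0.4062] [ 17.9   8.   10.3  -0.  -92.3   1. ]
```

View pics/w1.png

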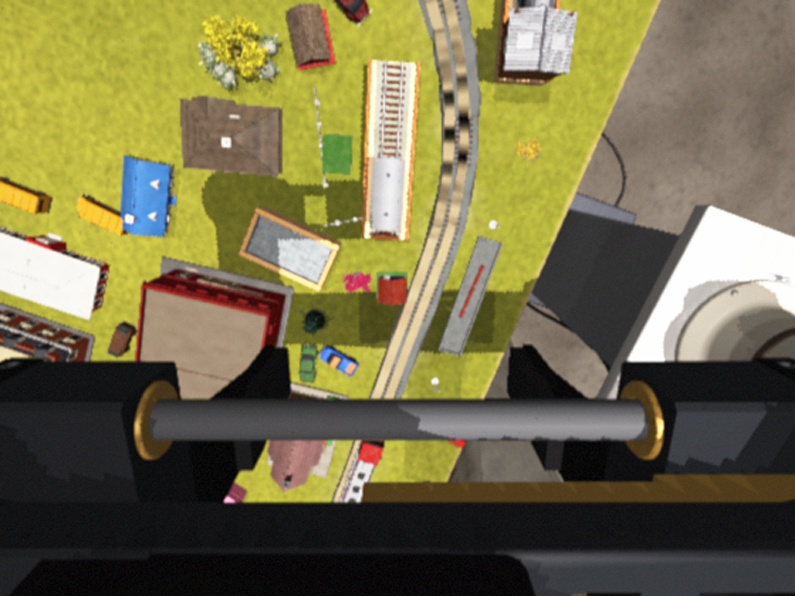

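The view (1.42×) shows the spare road, x from (393,60) to (387,238), with the van at (388,195). The cradle is at (290,248), and the shed roof is at the top, around (540,45). Next I'll measure the spare road and cradle from the height mask.

```bash
cat > meas.py <<'E'
from h import *
import sys
def rect(P,cx,cy,rad,z0,z1,size=None):
    m=(np.hypot(P[...,0]-cx,P[...,1]-cy)<rad)&(P[...,2]>z0)&(P[...,2]<z1)
    k,l,st,ce=cv2.connectedComponentsWithStats(m.astype(np.uint8),connectivity=8)
    i=1+st[1:,4].argmax();q=P[l==i][:,:2]
    (c,wh,a)=cv2.minAreaRect((q*1000).astype(np.float32))
    if wh[0]<wh[1]:a+=90
    return np.round(c,1),np.round(sorted(wh),1),round(a,2),len(q),np.median(P[l==i][:,2]).round(4)
if __name__=='__main__':
    P=cloud(load(sys.argv[1]))
    g=P[(np.hypot(P[...,0]-.62,P[...,1])<.1)][:,2];print('ground',np.median(g))
    print('spare',rect(P,.565,-.1,.15,.019,.09))
    print('van',rect(P,.54,-.04,.09,.045,.09))
    print('cradle',rect(P,.655,.076,.09,.016,.05))
    print('cradle hi',rect(P,.655,.076,.09,.0295,.05))
    print('cradle floor',rect(P,.655,.076,.09,.022,.0285))
E
python3 meas.py w1
```

```text
ground 0.5237344018872693
spare (array([566.8, -82.5]), array([ 60.1, 206.2]), 105.34, 4375, np.float64(0.0249))
van (array([554. , -39.5]), array([38. , 80.1]), 105.03, 1162, np.float64(0.0692))
cradle (array([650.9,  68.9]), array([ 66.7, 111.9]), 173.21, 2344, np.float64(0.0263))
cradle hi (array([650.9,  68.9]), array([ 66.7, 111.9]), 173.19, 744, np.float64(0.0324))
cradle floor (array([651.5,  70. ]), array([50.5, 99.4]), 172.87, 1481, np.float64(0.0256))
```

Request:
play_rows --steps '[{"ax": 0,"ay": 0,"az": 0,"dx": 36,"dy": 29,"dz": 7,"claw": 87},{"ax": 0,"ay": 0,"az": 0,"dx": 36,"dy": 29,"dz": 7,"claw": 87},{"ax": 0,"ay": 0,"az": 0,"dx": 36,"dy": 29,"dz": 7,"claw": 87},{"ax": 0,"ay": 0,"az": 0,"dx": 36,"dy": 29,"dz": 7,"claw": 87},{"ax": 0,"ay": 0,"az": 0,"dx": 36,"dy": 29,"dz": 7,"claw": 87},{"ax": 0,"ay": 0,"az": 0,"dx": 0,"dy": 0,"dz": 0,"claw": 87}]'

```text
time_s: 5.6
tcp_pos: [0.4426, -0.2192, 0.3717]
ee_rot: [[0.319, -0.948, -0.003], [-0.948, -0.319, 0.0], [-0.001, 0.003, -1.0]]
wrist_force: [-0.2, 0.4, 0.1]
gripper_width: 0.997
gripper_force: 0.0
```

```bash
python3 look.py w2; python3 - <<'E'
from meas import *
P=cloud(load('w2'))
print('siding',rect(P,.47,-.30,.17,.019,.1))
print('shed',rect(P,.44,-.24,.09,.07,.1))
print('spare',rect(P,.565,-.08,.15,.019,.09))
E
```

```text
5.6 [ 0.4426 -0.2192  0.3717] [ -7.5   4.8   1.9   0.  -87.3  26.1]
siding (array([ 475. , -309.1]), array([ 68.3, 207.2]), 106.38, 5572, np.float64(0.0433))
shed (array([ 458.8, -254. ]), array([68.3, 92.3]), 106.23, 1809, np.float64(0.082))
spare (array([567. , -83.3]), array([ 60.5, 205.3]), 105.43, 3252, np.float64(0.0244))
```

View pics/w2.png

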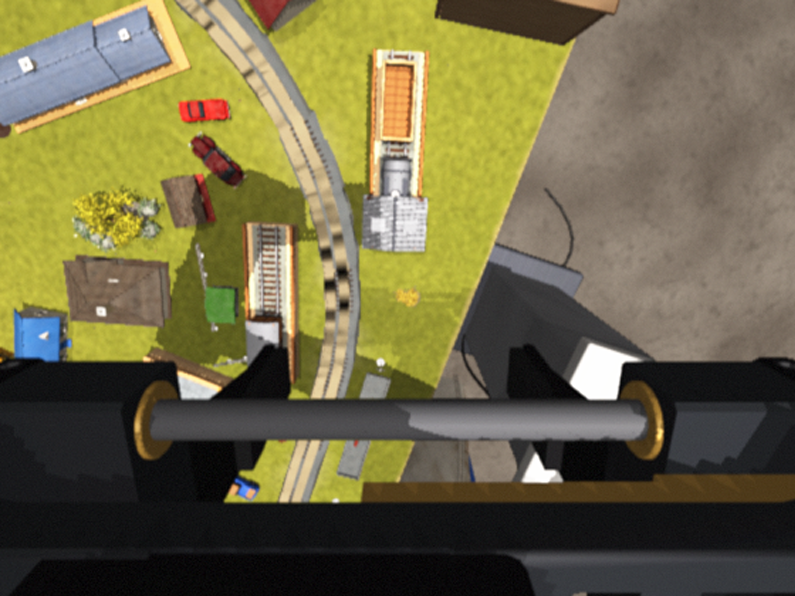

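```bash
python3 - <<'E'
from meas import *
P=cloud(load('w2'))
print('low',rect(P,.475,-.309,.16,.019,.036))
print('open',rect(P,.49,-.36,.08,.045,.066))
print('tank',rect(P,.465,-.28,.05,.055,.0745))
a=np.radians(106.4);t=np.array([np.cos(a),np.sin(a)]);n=np.array([-t[1],t[0]])
Q=(P[...,:2]-[.475,-.3091]);x=Q@t*1e3;y=Q@n*1e3;z=P[...,2]*1e3
near=(abs(x)<125)&(abs(y)<50)
# edges by x-slices of low module
for x0 in(-90,-60,-30,0,25):
    m=near&(abs(x-x0)<12)&(z>19)&(z<36);print(x0,'edge',y[m].min().round(1),y[m].max().round(1),'wagon',[ (v.min().round(1),v.max().round(1)) for v in [y[near&(abs(x-x0)<12)&(z>50)&(z<75)]] if v.size])
m=near&(z>19);print('xrange',np.percentile(x[m],[.3,99.7]));
m=near&(z>70)&(abs(y)<40);print('shed x',np.percentile(x[m&(z>78)],[.5,99.5]),'y',np.percentile(y[m&(z>78)],[.5,99.5]))
m=near&(z>45)&(x<0)&(abs(y)<25);print('open x',np.percentile(x[m],[.5,99.5]))
E
```

```text
low (array([ 482.1, -335. ]), array([ 60. , 153.5]), 106.12, 1922, np.float64(0.023))
open (array([ 489. , -355.4]), array([35.5, 77. ]), 105.7, 376, np.float64(0.0593))
tank (array([ 466.9, -282. ]), array([29.3, 36.9]), 108.31, 482, np.float64(0.0688))
-90 edge -29.2 30.8 wagon [(np.float64(-17.6), np.float64(17.2))]
-60 edge -28.9 30.6 wagon [(np.float64(-18.0), np.float64(17.7))]
-30 edge -29.5 30.5 wagon [(np.float64(-17.7), np.float64(16.9))]
0 edge -29.4 30.3 wagon [(np.float64(-18.5), np.float64(16.0))]
25 edge -28.9 30.2 wagon [(np.float64(-14.6), np.float64(14.7))]
xrange [-96.69069523 105.04568234]
shed x [ 18.40977546 101.70041728] y [-39.68224761  39.57517237]
open x [-86.34218849 -10.15655565]
```

Request:
play_rows --steps '[{"ax": 0,"ay": 0,"az": 0,"dx": 24,"dy": 0,"dz": 42,"claw": 87},{"ax": 0,"ay": 0,"az": 0,"dx": 24,"dy": 0,"dz": 42,"claw": 87},{"ax": 0,"ay": 0,"az": 0,"dx": 24,"dy": 0,"dz": 42,"claw": 87},{"ax": 0,"ay": 0,"az": 0,"dx": 24,"dy": 0,"dz": 42,"claw": 87},{"ax": 0,"ay": 0,"az": 0,"dx": 24,"dy": 0,"dz": 42,"claw": 87},{"ax": 0,"ay": 0,"az": 0,"dx": 24,"dy": 0,"dz": 42,"claw": 87},{"ax": 0,"ay": 0,"az": 2.4,"dx": 0,"dy": 0,"dz": 0,"claw": 87},{"ax": 0,"ay": 0,"az": 0,"dx": 0,"dy": 0,"dz": 0,"claw": 87},{"ax": 0,"ay": 0,"az": 0,"dx": 0,"dy": 0,"dz": 0,"claw": 87}]'

```text
time_s: 6.55
tcp_pos: [0.4934, -0.3514, 0.1216]
ee_rot: [[0.288, -0.958, 0.001], [-0.958, -0.288, -0.001], [0.001, -0.001, -1.0]]
wrist_force: [-0.4, -0.1, 0.4]
gripper_width: 1.004
gripper_force: 0.0
```

```bash
cat > to.py <<'E'
from station import *
from h import *
import sys
x,y,z,yaw=map(float,sys.argv[1:5]);s=sense();R=s['ee_rot'];p=s['tcp_pos']
d=np.array([x,y,z])-p*1000
y0=np.degrees(np.arctan2(R[1,0],R[0,0]))
print('t',s['time_s'],'pos',(p*1e3).round(1),'yaw',y0.round(2),'tilt',R[:2,2].round(4),'F',s['wrist_force'].round(1),'w',s['gripper_width']*87)
print('step d',(R.T@d).round(1),'az',round((y0-yaw+180)%360-180,2),'world',d.round(1),np.linalg.norm(d).round())
E
python3 to.py 489 -355.4 49 -73.8
```

```text
t 6.55 pos [ 493.4 -351.4  121.6] yaw -73.28 tilt [ 0.0015 -0.0009] F [-0.4 -0.1  0.4] w 87.31886488568384
step d [ 2.5  5.4 72.6] az 0.52 world [ -4.4  -4.  -72.6] 73.0
```

Request:
play_rows --steps '[{"ax": 0,"ay": 0,"az": 0.5,"dx": 2.5,"dy": 5.4,"dz": 20,"claw": 87},{"ax": 0,"ay": 0,"az": 0,"dx": 0,"dy": 0,"dz": 20,"claw": 87},{"ax": 0,"ay": 0,"az": 0,"dx": 0,"dy": 0,"dz": 16,"claw": 87},{"ax": 0,"ay": 0,"az": 0,"dx": 0,"dy": 0,"dz": 10,"claw": 87},{"ax": 0,"ay": 0,"az": 0,"dx": 0,"dy": 0,"dz": 0,"claw": 87},{"ax": 0,"ay": 0,"az": 0,"dx": 0,"dy": 0,"dz": 0,"claw": 87}]'

```text
time_s: 7.15
tcp_pos: [0.4887, -0.3559, 0.0561]
ee_rot: [[0.278, -0.961, 0.002], [-0.961, -0.278, -0.001], [0.002, -0.002, -1.0]]
wrist_force: [0.3, 0.1, 0.3]
gripper_width: 0.995
gripper_force: 0.0
```

```bash
python3 to.py 489 -355.4 49 -73.8; python3 look.py w3
```

```text
t 7.15 pos [ 488.7 -355.9   56.1] yaw -73.85 tilt [ 0.0021 -0.0011] F [0.3 0.1 0.3] w 86.56134859783081
step d [-0.4 -0.4  7.1] az -0.05 world [ 0.3  0.5 -7.1] 7.0
7.15 [ 0.4887 -0.3559  0.0561] [-20.7  27.6 -13.    0.  -49.3  36.9]
```

View pics/w3.png

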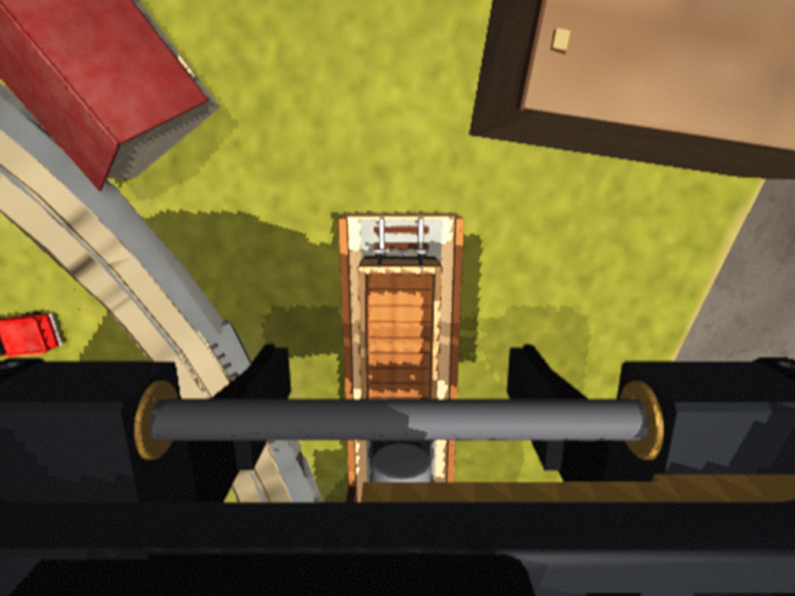

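The wagon is centred between the fingers, at (400,370). I'll descend and close.

Request:
play_rows --steps '[{"ax": 0,"ay": 0,"az": 0,"dx": 0,"dy": 0,"dz": 7,"claw": 87},{"ax": 0,"ay": 0,"az": 0,"dx": 0,"dy": 0,"dz": 0,"claw": 40},{"ax": 0,"ay": 0,"az": 0,"dx": 0,"dy": 0,"dz": 0,"claw": 40},{"ax": 0,"ay": 0,"az": 0,"dx": 0,"dy": 0,"dz": 0,"claw": 40},{"ax": 0,"ay": 0,"az": 0,"dx": 0,"dy": 0,"dz": 0,"claw": 40},{"ax": 0,"ay": 0,"az": 0,"dx": 0,"dy": 0,"dz": 0,"claw": 25},{"ax": 0,"ay": 0,"az": 0,"dx": 0,"dy": 0,"dz": 0,"claw": 25},{"ax": 0,"ay": 0,"az": 0,"dx": 0,"dy": 0,"dz": 0,"claw": 25}]'

```text
time_s: 8.0
tcp_pos: [0.4877, -0.3558, 0.0478]
ee_rot: [[0.277, -0.961, 0.0], [-0.961, -0.277, -0.0], [0.0, -0.0, -1.0]]
wrist_force: [0.1, -0.5, -0.8]
gripper_width: 0.446
gripper_force: 0.0
```

```bash
python3 to.py 489 -355.4 49 -73.8
```

```text
t 8.0 pos [ 487.7 -355.8   47.8] yaw -73.91 tilt [ 0. -0.] F [ 0.1 -0.5 -0.8] w 38.77235465671005
step d [-0.  -1.3 -1.2] az -0.11 world [1.3 0.4 1.2] 2.0
```

Request:
play_rows --steps '[{"ax": 0,"ay": 0,"az": 0,"dx": 0,"dy": -1,"dz": 0,"claw": 25},{"ax": 0,"ay": 0,"az": 0,"dx": 0,"dy": 0,"dz": 0,"claw": 25},{"ax": 0,"ay": 0,"az": 0,"dx": 0,"dy": 0,"dz": 0,"claw": 25},{"ax": 0,"ay": 0,"az": 0,"dx": 0,"dy": 0,"dz": -5,"claw": 25},{"ax": 0,"ay": 0,"az": 0,"dx": 0,"dy": 0,"dz": -15,"claw": 25},{"ax": 0,"ay": 0,"az": 0,"dx": 0,"dy": 0,"dz": -25,"claw": 25},{"ax": 0,"ay": 0,"az": 0,"dx": 0,"dy": 0,"dz": -35,"claw": 25},{"ax": 0,"ay": 0,"az": 0,"dx": 0,"dy": 0,"dz": -20,"claw": 25},{"ax": 0,"ay": 0,"az": 0,"dx": 0,"dy": 0,"dz": 0,"claw": 25}]'

```text
time_s: 8.9
tcp_pos: [0.4908, -0.3567, 0.1521]
ee_rot: [[0.278, -0.961, 0.007], [-0.961, -0.278, -0.004], [0.006, -0.006, -1.0]]
wrist_force: [0.9, -0.0, -0.2]
gripper_width: 0.289
gripper_force: 0.0
```

```bash
python3 to.py 580.1 -131.1 150 -74.7
```

```text
t 8.9 pos [ 490.8 -356.7  152.1] yaw -73.88 tilt [ 0.0074 -0.0039] F [ 0.9 -0.  -0.2] w 25.165733632453723
step d [-192.  -148.4    1.9] az 0.82 world [ 89.3 225.6  -2.1] 243.0
```

```bash
python3 look.py w4;python3 - <<'E'
from station import *
from h import *
c=capture('side');cv2.imwrite('pics/side4.png',cv2.resize(c['frame'][220:340,250:410],None,fx=4,fy=4,interpolation=cv2.INTER_CUBIC))
E
```

```text
8.9 [ 0.4908 -0.3567  0.1521] [-20.7  22.   -6.5   0.1 -61.   36.8]
```

View pics/side4.png

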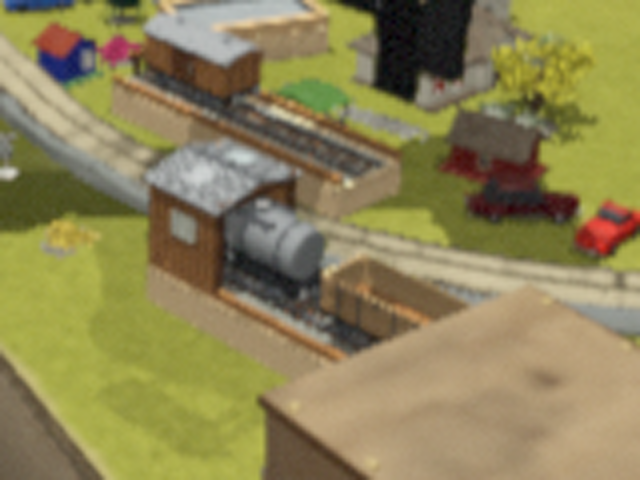

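The side crop shows the open wagon still standing upright on the siding at (390,290), so the grasp missed. I'll check where it is and look at the wrist view.

```bash
python3 - <<'E'
from meas import *
P=cloud(load('w4'))
a=np.radians(106.2);t=np.array([np.cos(a),np.sin(a)]);n=np.array([-t[1],t[0]])
Q=(P[...,:2]-[.475,-.3095]);x=Q@t*1e3;y=Q@n*1e3;z=P[...,2]*1e3
m=(abs(x)<125)&(abs(y)<27)&(z>45)&(z<66)&(x<0);print('open x',np.percentile(x[m],[.5,99.5]),'y',np.percentile(y[m],[.5,99.5]),'z',np.percentile(z[m],[50,99]),m.sum())
m=(abs(x)<125)&(abs(y)<40)&(z>15)&(z<40);print('mod y',np.percentile(y[m],[.5,99.5]))
E
```

```text
open x [-86.48886978 -10.08758057] y [-18.41630686  17.06257006] z [59.19767832 61.16538686] 956
mod y [-29.51829321  29.91006963]
```

View pics/w4.png

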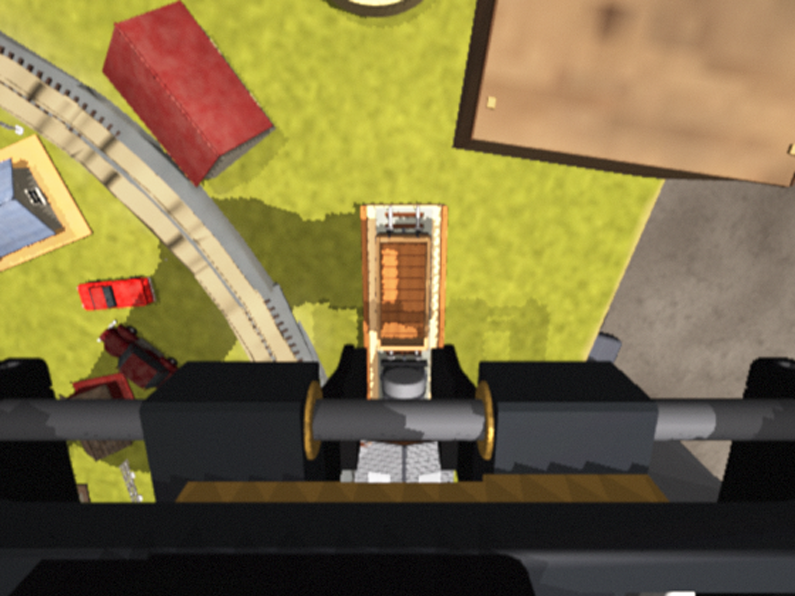

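The wagon hasn't moved; the fingers were still closing when I lifted. I'll go down again with the fingers partly closed and wait until the grip force shows.

Request:
play_rows --steps '[{"ax": 0,"ay": 0,"az": 0,"dx": 0,"dy": 0,"dz": 0,"claw": 55},{"ax": 0,"ay": 0,"az": 0,"dx": 0,"dy": 0,"dz": 0,"claw": 55},{"ax": 0,"ay": 0,"az": 0,"dx": 0,"dy": 0,"dz": 0,"claw": 55},{"ax": 0,"ay": 0,"az": 0,"dx": 0,"dy": 0,"dz": 0,"claw": 55},{"ax": 0,"ay": 0,"az": 0,"dx": 0,"dy": 0,"dz": 0,"claw": 55}]'

```text
time_s: 9.5
tcp_pos: [0.4886, -0.3555, 0.1474]
ee_rot: [[0.277, -0.961, -0.001], [-0.961, -0.277, 0.0], [-0.0, 0.0, -1.0]]
wrist_force: [-0.5, -0.4, -0.2]
gripper_width: 0.605
gripper_force: 0.0
```

```bash
python3 to.py 489 -355.4 48 -73.8
```

```text
t 9.5 pos [ 488.6 -355.5  147.4] yaw -73.91 tilt [-0.0005  0.0002] F [-0.5 -0.4 -0.2] w 52.65499625286472
step d [ 0.  -0.5 99.4] az -0.11 world [  0.4   0.1 -99.4] 99.0
```

Request:
play_rows --steps '[{"ax": 0,"ay": 0,"az": 0,"dx": 0,"dy": 0,"dz": 30,"claw": 55},{"ax": 0,"ay": 0,"az": 0,"dx": 0,"dy": 0,"dz": 30,"claw": 55},{"ax": 0,"ay": 0,"az": 0,"dx": 0,"dy": 0,"dz": 25,"claw": 55},{"ax": 0,"ay": 0,"az": 0,"dx": 0,"dy": 0,"dz": 14,"claw": 55},{"ax": 0,"ay": 0,"az": 0,"dx": 0,"dy": 0,"dz": 0,"claw": 20},{"ax": 0,"ay": 0,"az": 0,"dx": 0,"dy": 0,"dz": 0,"claw": 20},{"ax": 0,"ay": 0,"az": 0,"dx": 0,"dy": 0,"dz": 0,"claw": 20},{"ax": 0,"ay": 0,"az": 0,"dx": 0,"dy": 0,"dz": 0,"claw": 20},{"ax": 0,"ay": 0,"az": 0,"dx": 0,"dy": 0,"dz": 0,"claw": 20}]'

```text
time_s: 10.4
tcp_pos: [0.4892, -0.3557, 0.0497]
ee_rot: [[0.277, -0.961, 0.002], [-0.961, -0.277, -0.001], [0.001, -0.001, -1.0]]
wrist_force: [-0.5, 0.4, -0.1]
gripper_width: 0.279
gripper_force: 0.0
```

```bash
python3 - <<'E'
from station import *
from h import *
s=sense();print(s['gripper_width'],s['gripper_force'],s['tcp_pos'],s['wrist_force'])
def proj(c,p):
    q=np.array(c['rotation']).T@(np.array(p)-c['xyz']);return (c['fx']*q[0]/q[2]+c['cx'],c['fy']*q[1]/q[2]+c['cy'],q[2])
a=capture('wrist');b=capture('scene');d=capture('side')
p=s['tcp_pos'];t=p-[0,0,.014]
for n,c in(('w',a),('sc',b),('si',d)):print(n,proj(c,p),proj(c,t),proj(c,t-s['ee_rot'][:,1]*.015),proj(c,t+s['ee_rot'][:,1]*.015))
i=cv2.resize(b['frame'][240:340,340:450],(640,582),interpolation=cv2.INTER_CUBIC);cv2.imwrite('pics/sc5.png',i)
pickle.dump(a,open('w5.pkl','wb'));cv2.imwrite('pics/w5.png',a['frame'])
E
```

```text
0.27877289378627196 0.0 [ 0.48917772 -0.35572437  0.04972002] [-0.51275752  0.41882124 -0.06475896]
w (np.float64(281.50238084956317), np.float64(243.61924607393217), np.float64(0.20022042016103503)) (np.float64(281.4788264051603), np.float64(235.7626557756497), np.float64(0.21366220918957923)) (np.float64(259.5026340187056), np.float64(235.79538605143603), np.float64(0.21367898867516863)) (np.float64(303.4584707653266), np.float64(235.7299203586611), np.float64(0.2136454297039898))
sc (np.float64(392.82529513416017), np.float64(287.8865425337225), np.float64(1.1308412938822896)) (np.float64(391.771732765817), np.float64(290.78855544308374), np.float64(1.141030945765587)) (np.float64(392.5295440243215), np.float64(286.21146346683275), np.float64(1.1508929069457916)) (np.float64(391.0007077341006), np.float64(295.4454570746614), np.float64(1.131168984585382))
si (np.float64(349.418108687715), np.float64(297.750036362411), np.float64(0.9151459318628938)) (np.float64(348.9412268504383), np.float64(303.709199818437), np.float64(0.9201829753751174)) (np.float64(353.5296319340873), np.float64(301.06302250479916), np.float64(0.9298560752093219)) (np.float64(344.255328918779), np.float64(306.41160219458413), np.float64(0.9105098755409127))
```

View pics/sc5.png

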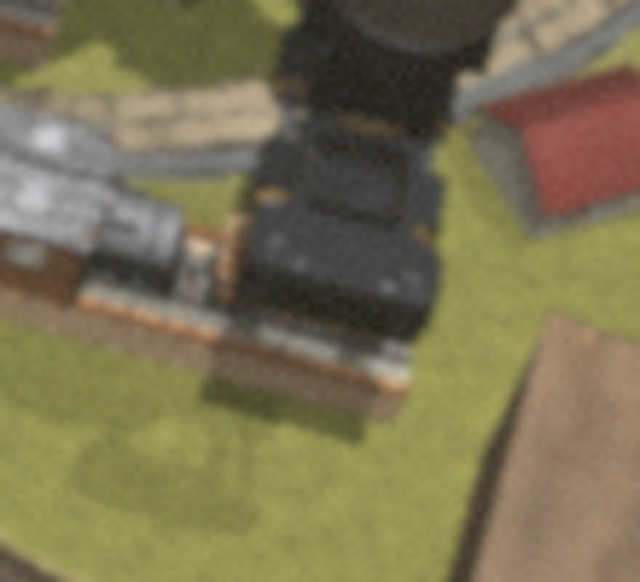

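View pics/w5.png

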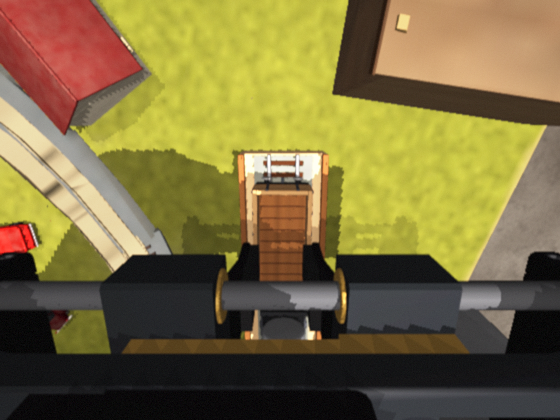

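Request:
play_rows --steps '[{"ax": 0,"ay": 0,"az": 0,"dx": 0,"dy": 0,"dz": 0,"claw": 10},{"ax": 0,"ay": 0,"az": 0,"dx": 0,"dy": 0,"dz": 0,"claw": 10},{"ax": 0,"ay": 0,"az": 0,"dx": 0,"dy": 0,"dz": 0,"claw": 10},{"ax": 0,"ay": 0,"az": 0,"dx": 0,"dy": 0,"dz": 0,"claw": 10}]'

```text
time_s: 10.95
tcp_pos: [0.4887, -0.3555, 0.0487]
ee_rot: [[0.277, -0.961, -0.0], [-0.961, -0.277, 0.0], [-0.0, 0.0, -1.0]]
wrist_force: [0.2, 0.6, -0.5]
gripper_width: 0.122
gripper_force: 0.0
```

```bash
python3 to.py 489 -355.4 48 -73.8; python3 look.py w6; python3 - <<'E'
from h import *
a=load('w5')['frame'].astype(int);b=load('w6')['frame'].astype(int)
d=abs(a-b).sum(-1)>60;ys,xs=np.where(d[:,:]);print(d.sum(),np.percentile(xs,[1,50,99]) if d.sum() else 0,np.percentile(ys,[1,50,99]) if d.sum() else 0)
E
```

```text
t 10.95 pos [ 488.7 -355.5   48.7] yaw -73.91 tilt [-0.  0.] F [ 0.2  0.6 -0.5] w 10.61145963840092
step d [-0.  -0.3  0.7] az -0.11 world [ 0.3  0.1 -0.7] 1.0
10.95 [ 0.4887 -0.3555  0.0487] [-20.7  28.2 -13.3  -0.  -48.6  36.8]
18094 [  8. 252. 508.] [ 30. 269. 349.]
```

```bash
python3 - <<'E'
from h import *
from station import *
c=load('w6');P=cloud(c);s=sense();T=(P-s['tcp_pos'])@s['ee_rot']*1e3
m=(abs(T[...,1])<70)&(T[...,2]<40)&(T[...,2]>-100)&(abs(T[...,0])<40)
q=T[m];
for lo in range(-80,40,8):
    k=q[(q[:,2]>=lo)&(q[:,2]<lo+8)]
    if len(k)>10:print(lo,len(k),'x',np.percentile(k[:,0],[2,98]).round(),'y',np.percentile(k[:,1],[2,30,50,70,98]).round())
i=cv2.resize(c['frame'][150:360,160:410],None,fx=2.8,fy=2.8,interpolation=cv2.INTER_CUBIC);cv2.imwrite('pics/w6c.png',i)
print(i.shape)
E
```

```text
-80 566 x [-9.  2.] y [-11.  -8.   5.   7.   9.]
-72 59 x [-10.  12.] y [-13. -11.  -6.  10.  12.]
-64 320 x [-8. 12.] y [-14.  -9.  -6.   8.  13.]
-56 346 x [ 3. 12.] y [-15. -10.  -6.   8.  14.]
-48 301 x [ 2. 12.] y [-14.  -8.   5.   7.  13.]
-40 230 x [ 3. 12.] y [-14. -10.  -6.   8.  13.]
-32 253 x [-5. 12.] y [-14.  -8.  -6.   6.  13.]
-16 875 x [ 0. 38.] y [-18. -15.   1.  15.  17.]
-8 276 x [ 5. 38.] y [-17. -12.   0.  11.  16.]
0 3141 x [-26.  38.] y [-15.  -5.  -0.   4.  14.]
8 100 x [38. 40.] y [-16.  -9.  -2.   3.  15.]
16 983 x [-15.  39.] y [-29. -27.  -4.  28.  30.]
24 1462 x [-21.  40.] y [-25. -22.  16.  23.  27.]
(588, 700, 3)
```

View pics/w6c.png

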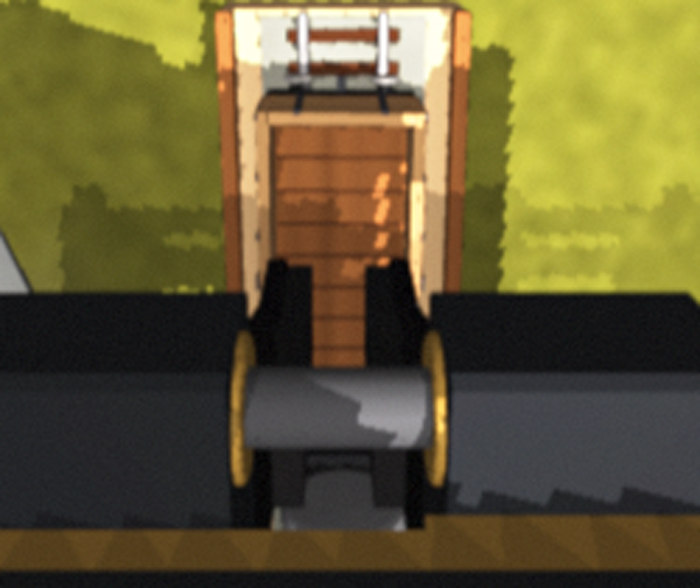

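```bash
python3 - <<'E'
from h import *
for n,p,yaw in(('w2',[.4426,-.2192,.3717],-71.4),('w3',[.4887,-.3559,.0561],-73.85),('w4',[.4908,-.3567,.1521],-73.88),('w6',[.4887,-.3555,.0487],-73.91)):
    c=load(n);T=(cloud(c)-p)@Rz(yaw)*1e3
    dark=c['frame'].max(-1)<50
    m=dark&(abs(T[...,1])<58)&(T[...,2]<25)&(T[...,2]>-100)&(T[...,0]<16)&(T[...,0]>-16)
    z=T[m][:,2];print(n,m.sum(),np.percentile(z,[50,90,98,99.5]).round(1),np.histogram(z,bins=np.arange(-60,26,8))[0])
    # cam->tcp offset in tool frame
    print((Rz(yaw).T@(np.array(c['xyz'])-p)*1e3).round(1))
E
```

```text
w2 5486 [-72.6 -34.5 -26.7 -24.7] [460 524 462 467 182   0   0   0   0   0]
[  77.1   -1.  -186.1]
w3 5429 [-72.7 -34.9 -27.2 -25.7] [451 504 461 448 161   0   0   0   0   0]
[ 7.660e+01 -1.000e-01 -1.863e+02]
w4 2831 [-61.7 -35.8 -28.3 -26.3] [366 381 287 247  46   0   0   0   0   0]
[  75.8    0.7 -186.6]
w6 2275 [-59.6 -34.4 -27.2 -25.5] [307 353 229 210  60   0   0   0   0   0]
[  76.9   -0.4 -186.1]
```

The depth data puts the real fingertips about 25 mm behind the reported TCP, so they closed above the wagon. That means every grasp has to go about 39 mm lower than the stated geometry implies. I'll open, descend and check contact.

Request:
play_rows --steps '[{"ax": 0,"ay": 0,"az": 0,"dx": 0,"dy": 0,"dz": 0,"claw": 60},{"ax": 0,"ay": 0,"az": 0,"dx": 0,"dy": 0,"dz": 0,"claw": 60},{"ax": 0,"ay": 0,"az": 0,"dx": 0,"dy": 0,"dz": 0,"claw": 60},{"ax": 0,"ay": 0,"az": 0,"dx": 0,"dy": 0,"dz": 0,"claw": 60},{"ax": 0,"ay": 0,"az": 0,"dx": 0,"dy": 0,"dz": 0,"claw": 60},{"ax": 0,"ay": 0,"az": 0,"dx": 0,"dy": 0,"dz": 0,"claw": 60},{"ax": 0,"ay": 0,"az": 0,"dx": 0,"dy": 0,"dz": 12,"claw": 60},{"ax": 0,"ay": 0,"az": 0,"dx": 0,"dy": 0,"dz": 12,"claw": 60},{"ax": 0,"ay": 0,"az": 0,"dx": 0,"dy": 0,"dz": 6,"claw": 60},{"ax": 0,"ay": 0,"az": 0,"dx": 0,"dy": 0,"dz": 0,"claw": 60}]'

```text
time_s: 12.0
tcp_pos: [0.4875, -0.355, 0.0168]
ee_rot: [[0.277, -0.961, -0.003], [-0.961, -0.277, 0.002], [-0.002, 0.003, -1.0]]
wrist_force: [-0.2, 0.6, 0.1]
gripper_width: 0.687
gripper_force: 0.0
```

```bash
python3 to.py 489 -355.4 11 -73.8; cat > tip.py <<'E'
from station import *
from h import *
s=sense();c=capture('wrist');T=(cloud(c)-s['tcp_pos'])@s['ee_rot']*1e3
m=(c['frame'].max(-1)<50)&(abs(T[...,1])<58)&(T[...,2]<-15)&(T[...,2]>-100)&(abs(T[...,0])<16)
print('tip world z mm',(s['tcp_pos'][2]*1e3-np.percentile(T[m][:,2],99.5)).round(1))
for lo in(-60,-40):
    k=T[m&(T[...,2]>lo)&(T[...,2]<lo+20)];print(lo,[np.percentile(k[k[:,1]*g>0][:,1],[2,98]).round(1) for g in(-1,1)])
E
python3 tip.py
```

```text
t 12.0 pos [ 487.5 -355.    16.8] yaw -73.93 tilt [-0.0035  0.0015] F [-0.2  0.6  0.1] w 59.7370829360839
step d [ 0.8 -1.4  5.8] az -0.13 world [ 1.5 -0.4 -5.8] 6.0
tip world z mm 41.5
-60 [array([-40.6, -30.4]), array([29.2, 39.2])]
-40 [array([-38.9, -30.3]), array([29.1, 37.6])]
```

Request:
play_rows --steps '[{"ax": 0,"ay": 0,"az": 0,"dx": 0,"dy": 0,"dz": 5,"claw": 60},{"ax": 0,"ay": 0,"az": 0,"dx": 0,"dy": 0,"dz": 0,"claw": 20},{"ax": 0,"ay": 0,"az": 0,"dx": 0,"dy": 0,"dz": 0,"claw": 20},{"ax": 0,"ay": 0,"az": 0,"dx": 0,"dy": 0,"dz": 0,"claw": 20},{"ax": 0,"ay": 0,"az": 0,"dx": 0,"dy": 0,"dz": 0,"claw": 20},{"ax": 0,"ay": 0,"az": 0,"dx": 0,"dy": 0,"dz": 0,"claw": 20},{"ax": 0,"ay": 0,"az": 0,"dx": 0,"dy": 0,"dz": 0,"claw": 20}]'

```text
time_s: 12.75
tcp_pos: [0.4888, -0.3556, 0.014]
ee_rot: [[0.277, -0.961, 0.0], [-0.961, -0.277, -0.0], [0.0, -0.0, -1.0]]
wrist_force: [0.3, -0.1, 0.7]
gripper_width: 0.403
gripper_force: 30.0
```

Gripped (35 mm wide, 30 N). Next is the lift and transfer to the spare road.

Request:
play_rows --steps '[{"ax": 0,"ay": 0,"az": 0,"dx": 0,"dy": 0,"dz": -10,"claw": 20},{"ax": 0,"ay": 0,"az": 0,"dx": 0,"dy": 0,"dz": -25,"claw": 20},{"ax": 0,"ay": 0,"az": 0,"dx": 0,"dy": 0,"dz": -35,"claw": 20},{"ax": 0,"ay": 0,"az": 0,"dx": 0,"dy": 0,"dz": -30,"claw": 20},{"ax": 0,"ay": 0,"az": 0,"dx": 0,"dy": 0,"dz": -10,"claw": 20},{"ax": 0,"ay": 0,"az": 0,"dx": 0,"dy": 0,"dz": 0,"claw": 20}]'

```text
time_s: 13.35
tcp_pos: [0.4896, -0.3559, 0.1258]
ee_rot: [[0.277, -0.961, 0.004], [-0.961, -0.277, -0.001], [0.002, -0.003, -1.0]]
wrist_force: [-0.7, -0.3, -1.7]
gripper_width: 0.399
gripper_force: 30.0
```

```bash
python3 to.py 580.1 -131.1 122 -74.7
```

```text
t 13.35 pos [ 489.6 -355.9  125.8] yaw -73.91 tilt [ 0.0039 -0.0014] F [-0.7 -0.3 -1.7] w 34.6893898890823
step d [-190.9 -149.2    3.8] az 0.79 world [ 90.5 224.8  -3.8] 242.0
```

Request:
play_rows --steps '[{"ax": 0,"ay": 0,"az": 0,"dx": -15,"dy": -11,"dz": 0,"claw": 20},{"ax": 0,"ay": 0,"az": 0,"dx": -30,"dy": -24,"dz": 0,"claw": 20},{"ax": 0,"ay": 0,"az": 0,"dx": -35,"dy": -28,"dz": 0,"claw": 20},{"ax": 0,"ay": 0,"az": 0,"dx": -35,"dy": -28,"dz": 0,"claw": 20},{"ax": 0,"ay": 0,"az": 0,"dx": -33,"dy": -26,"dz": 0,"claw": 20},{"ax": 0,"ay": 0,"az": 0,"dx": -28,"dy": -22,"dz": 0,"claw": 20},{"ax": 0,"ay": 0,"az": 0,"dx": -15,"dy": -10,"dz": 0,"claw": 20},{"ax": 0,"ay": 0,"az": 1.3,"dx": 0,"dy": 0,"dz": 0,"claw": 20},{"ax": 0,"ay": 0,"az": 0,"dx": 0,"dy": 0,"dz": 0,"claw": 20},{"ax": 0,"ay": 0,"az": 0,"dx": 0,"dy": 0,"dz": 0,"claw": 20}]'

```text
time_s: 14.35
tcp_pos: [0.578, -0.1318, 0.1231]
ee_rot: [[0.254, -0.967, -0.002], [-0.967, -0.254, 0.0], [-0.0, 0.002, -1.0]]
wrist_force: [-0.0, -1.2, -1.0]
gripper_width: 0.398
gripper_force: 30.0
```

```bash
python3 to.py 580.2 -131.1 50 -74.6; python3 look.py w7; python3 - <<'E'
from meas import *
P=cloud(load('w7'))
a=np.radians(105.4);t=np.array([np.cos(a),np.sin(a)]);n=np.array([-t[1],t[0]])
Q=(P[...,:2]-[.5669,-.0829]);x=Q@t*1e3;y=Q@n*1e3;z=P[...,2]*1e3
near=(abs(x)<125)&(abs(y)<45)
for x0 in(-95,-75,-55,-35):
    m=near&(abs(x-x0)<10)&(z>15)&(z<36);w=near&(abs(x-x0)<10)&(z>120)&(z<180)
    print(x0,[np.percentile(v,[1,99]).round(1) for v in(y[m],y[w]) if v.size>5])
m=near&(z>15)&(z<36);print('x min',np.percentile(x[m],.3))
w=near&(z>150)&(z<185);print('wagon x',np.percentile(x[w],[1,99]),np.median(z[w]))
E
```

```text
t 14.35 pos [ 578.  -131.8  123.1] yaw -75.29 tilt [-0.0016  0.    ] F [-0.  -1.2 -1. ] w 34.630855212298684
step d [-0.1 -2.4 73.1] az -0.69 world [  2.2   0.7 -73.1] 73.0
14.35 [ 0.578  -0.1318  0.1231] [  2.8  22.6 -10.2  -0.  -57.3  11.9]
-95 [array([-29.1,  29.4]), array([-15.1,  19.5])]
-75 [array([-29.2,  29.6]), array([-15.3,  19.2])]
-55 [array([-29.4,  29.8]), array([-24.4,  27.8])]
-35 [array([-16.1,  18.7])]
x min -102.31298985988289
wagon x [-88.19456622 -13.62714497] 153.74835088034894
```

Request:
play_rows --steps '[{"ax": 0,"ay": 0,"az": -0.7,"dx": 0,"dy": -2.1,"dz": 0,"claw": 20},{"ax": 0,"ay": 0,"az": 0,"dx": 0,"dy": 0,"dz": 30,"claw": 20},{"ax": 0,"ay": 0,"az": 0,"dx": 0,"dy": 0,"dz": 30,"claw": 20},{"ax": 0,"ay": 0,"az": 0,"dx": 0,"dy": 0,"dz": 25,"claw": 20},{"ax": 0,"ay": 0,"az": 0,"dx": 0,"dy": 0,"dz": 10,"claw": 20},{"ax": 0,"ay": 0,"az": 0,"dx": 0,"dy": 0,"dz": 0,"claw": 20},{"ax": 0,"ay": 0,"az": 0,"dx": 0,"dy": 0,"dz": 0,"claw": 20}]'

```text
time_s: 15.1
tcp_pos: [0.582, -0.1306, 0.0299]
ee_rot: [[0.267, -0.964, 0.002], [-0.964, -0.267, -0.0], [0.001, -0.002, -1.0]]
wrist_force: [-0.1, -0.5, 0.2]
gripper_width: 0.399
gripper_force: 30.0
```

```bash
cat > chk.py <<'E'
# usage: chk.py name cx cy ang zlo zhi xlo xhi : in-hand/standing wagon vs module frame
from station import *
from meas import *
n=sys.argv[1];cx,cy,ang,zl,zh,xl,xh=map(float,sys.argv[2:9])
c=capture('wrist');pickle.dump(c,open(n+'.pkl','wb'));cv2.imwrite(f'pics/{n}.png',c['frame']);P=cloud(c)
a=np.radians(ang);t=np.array([np.cos(a),np.sin(a)]);nn=np.array([-t[1],t[0]])
Q=(P[...,:2]*1e3-[cx,cy]);x=Q@t;y=Q@nn;z=P[...,2]*1e3
b=c['frame'].astype(int).max(-1)>60
for x0 in range(int(xl)+8,int(xh),15):
    r=[]
    for lo,hi,W in((15,36,45),(zl,zh,30)):
        m=(abs(x-x0)<8)&(abs(y)<W)&(z>lo)&(z<hi)&b
        r.append(np.percentile(y[m],[1,99]).round(1) if m.sum()>5 else None)
    print(x0,r)
w=(x>xl)&(x<xh)&(abs(y)<25)&(z>zl)&(z<zh)&b
if w.sum():print('wagon x',np.percentile(x[w],[.7,99.3]).round(1),'z',np.percentile(z[w],[50,95]).round(1))
E
python3 to.py 580.2 -131.1 14.5 -74.6; python3 chk.py w8 566.9 -82.9 105.4 50 75 -103 0
```

```text
t 15.1 pos [ 582.  -130.6   29.9] yaw -74.5 tilt [ 0.002  -0.0004] F [-0.1 -0.5  0.2] w 34.74058600245467
step d [-0.   1.9 15.3] az 0.1 world [ -1.8  -0.5 -15.4] 15.0
-95 [array([-29.1,  29.3]), array([-19.7,  15.1])]
-80 [array([-29.5,  29.6]), array([-19.6,  15. ])]
-65 [array([-29.6,  29.9]), array([-19.4,  17.7])]
-50 [array([-29.8,  30. ]), array([-17.4,  12.6])]
-35 [None, array([-18.8,  14.1])]
-20 [None, array([-17.5,  13.4])]
-5 [array([-28.4, -26.2]), None]
wagon x [-91.2 -13.4] z [58.8 74.4]
```

Request:
play_rows --steps '[{"ax": 0,"ay": 0,"az": 0,"dx": 0,"dy": 0,"dz": 0,"claw": 20},{"ax": 0,"ay": 0,"az": 0,"dx": 0,"dy": 0,"dz": 0,"claw": 20},{"ax": 0,"ay": 0,"az": 0,"dx": 0,"dy": 0,"dz": 0,"claw": 20}]'

```text
time_s: 15.45
tcp_pos: [0.5813, -0.1302, 0.0295]
ee_rot: [[0.267, -0.964, 0.001], [-0.964, -0.267, 0.0], [0.0, -0.001, -1.0]]
wrist_force: [-1.5, -0.1, -0.6]
gripper_width: 0.402
gripper_force: 30.0
```

```bash
python3 to.py 580.2 -131.1 14.5 -74.6; python3 chk.py w8 566.9 -82.9 105.4 50 75 -103 -40
```

```text
t 15.45 pos [ 581.3 -130.2   29.5] yaw -74.5 tilt [0.0013 0.    ] F [-1.5 -0.1 -0.6] w 35.009417051030816
step d [ 0.6  1.3 15. ] az 0.1 world [ -1.1  -0.9 -15. ] 15.0
-95 [array([-29. ,  29.4]), array([-18.9,  14.5])]
-80 [array([-29.4,  29.7]), array([-19.2,  15.5])]
-65 [array([-29.7,  29.9]), array([-19.3,  18.1])]
-50 [array([-29.7,  29.9]), array([-18.6,  14.2])]
wagon x [-90.8 -40.5] z [58.4 74.6]
```

Request:
play_rows --steps '[{"ax": 0,"ay": 0,"az": 0,"dx": 0,"dy": 1.8,"dz": 0,"claw": 20},{"ax": 0,"ay": 0,"az": 0,"dx": 0,"dy": 0,"dz": 5,"claw": 20},{"ax": 0,"ay": 0,"az": 0,"dx": 0,"dy": 0,"dz": 5,"claw": 20},{"ax": 0,"ay": 0,"az": 0,"dx": 0,"dy": 0,"dz": 0,"claw": 20},{"ax": 0,"ay": 0,"az": 0,"dx": 0,"dy": 0,"dz": 0,"claw": 20},{"ax": 0,"ay": 0,"az": 0,"dx": 0,"dy": 0,"dz": 0,"claw": 20}]'

```text
time_s: 16.1
tcp_pos: [0.5793, -0.1307, 0.0187]
ee_rot: [[0.267, -0.964, 0.0], [-0.964, -0.267, -0.0], [0.0, 0.0, -1.0]]
wrist_force: [-0.7, -0.6, -0.6]
gripper_width: 0.398
gripper_force: 30.0
```

```bash
python3 to.py 580.2 -131.1 14.5 -74.6; python3 chk.py w9 566.9 -82.9 105.4 50 75 -103 -40
```

```text
t 16.1 pos [ 579.3 -130.7   18.7] yaw -74.51 tilt [ 0.     -0.0001] F [-0.7 -0.6 -0.6] w 34.62621012624892
step d [ 0.6 -0.7  4.2] az 0.09 world [ 0.9 -0.4 -4.2] 4.0
-95 [array([-29.1,  29.4]), array([-16.4,  15.7])]
-80 [array([-29.5,  29.8]), array([-17.4,  17.7])]
-65 [array([-29.6,  29.8]), array([-17.3,  19.2])]
-50 [array([-29.5,  30. ]), array([-17.3,  17.5])]
wagon x [-87.2 -45.8] z [63.7 65.1]
```

Request:
play_rows --steps '[{"ax": 0,"ay": 0,"az": 0,"dx": 0,"dy": 0,"dz": 3,"claw": 20},{"ax": 0,"ay": 0,"az": 0,"dx": 0,"dy": 0,"dz": 1.2,"claw": 20},{"ax": 0,"ay": 0,"az": 0,"dx": 0,"dy": 0,"dz": 0,"claw": 20},{"ax": 0,"ay": 0,"az": 0,"dx": 0,"dy": 0,"dz": 0,"claw": 20}]'

```text
time_s: 16.55
tcp_pos: [0.5792, -0.1307, 0.0145]
ee_rot: [[0.267, -0.964, -0.0], [-0.964, -0.267, -0.0], [-0.0, 0.0, -1.0]]
wrist_force: [-0.0, -0.2, -0.7]
gripper_width: 0.399
gripper_force: 30.0
```

Request:
play_rows --steps '[{"ax": 0,"ay": 0,"az": 0,"dx": 0,"dy": 0,"dz": 0.7,"claw": 20},{"ax": 0,"ay": 0,"az": 0,"dx": 0,"dy": 0,"dz": 0,"claw": 50},{"ax": 0,"ay": 0,"az": 0,"dx": 0,"dy": 0,"dz": 0,"claw": 60},{"ax": 0,"ay": 0,"az": 0,"dx": 0,"dy": 0,"dz": 0,"claw": 60},{"ax": 0,"ay": 0,"az": 0,"dx": 0,"dy": 0,"dz": 0,"claw": 60},{"ax": 0,"ay": 0,"az": 0,"dx": 0,"dy": 0,"dz": 0,"claw": 60},{"ax": 0,"ay": 0,"az": 0,"dx": 0,"dy": 0,"dz": -15,"claw": 60},{"ax": 0,"ay": 0,"az": 0,"dx": 0,"dy": 0,"dz": -30,"claw": 60},{"ax": 0,"ay": 0,"az": 0,"dx": 0,"dy": 0,"dz": -40,"claw": 60},{"ax": 0,"ay": 0,"az": 0,"dx": 0,"dy": 0,"dz": -30,"claw": 60},{"ax": 0,"ay": 0,"az": 0,"dx": 0,"dy": 0,"dz": 0,"claw": 60},{"ax": 0,"ay": 0,"az": 0,"dx": 0,"dy": 0,"dz": 0,"claw": 60}]'

```text
time_s: 17.75
tcp_pos: [0.5793, -0.1305, 0.1295]
ee_rot: [[0.267, -0.964, 0.001], [-0.964, -0.267, 0.001], [-0.0, -0.002, -1.0]]
wrist_force: [-1.4, 0.4, -1.2]
gripper_width: 0.689
gripper_force: 0.0
```

```bash
python3 chk.py w10 566.9 -82.9 105.4 50 75 -103 20; python3 to.py 474 -304 125 -73.8
```

```text
-95 [array([-29.6,  29.2]), array([-17. ,  15.1])]
-80 [array([-29.3,  29.9]), array([-17.1,  17.7])]
-65 [array([-29.7,  29.5]), array([-17.4,  17.3])]
-50 [array([-29.3,  29.9]), array([-17.7,  17.6])]
-35 [array([-29.7,  29.8]), array([-17.7,  17.7])]
-20 [array([-29.8,  29.7]), array([-17.3,  17.2])]
-5 [array([-29.5,  29.9]), array([-16.7,  17.2])]
10 [array([-29.7,  29.4]), array([-17.4,  19.8])]
wagon x [-87.1  10.1] z [59.4 69.7]
t 17.8 pos [ 578.5 -130.5  128.2] yaw -74.54 tilt [-0.0012  0.0006] F [-0.5 -0.8 -0.5] w 60.18201633182831
step d [139.4 147.    3.2] az -0.74 world [-104.5 -173.5   -3.2] 203.0
```

The open wagon stands square on the spare road. Next is the tank.

```bash
python3 to.py 467.6 -284.5 110 -73.8
```

```text
t 17.8 pos [ 578.5 -130.5  128.2] yaw -74.54 tilt [-0.0012  0.0006] F [-0.5 -0.8 -0.5] w 60.18201633182831
step d [118.9 147.9  18.3] az -0.74 world [-110.9 -154.   -18.2] 191.0
```

Request:
play_rows --steps '[{"ax": 0,"ay": 0,"az": 0,"dx": 10,"dy": 12,"dz": 0,"claw": 60},{"ax": 0,"ay": 0,"az": 0,"dx": 22,"dy": 27,"dz": 0,"claw": 60},{"ax": 0,"ay": 0,"az": 0,"dx": 28,"dy": 35,"dz": 0,"claw": 60},{"ax": 0,"ay": 0,"az": 0,"dx": 28,"dy": 35,"dz": 0,"claw": 60},{"ax": 0,"ay": 0,"az": 0,"dx": 20,"dy": 25,"dz": 0,"claw": 60},{"ax": 0,"ay": 0,"az": 0,"dx": 11,"dy": 14,"dz": 0,"claw": 60},{"ax": 0,"ay": 0,"az": -0.7,"dx": 0,"dy": 0,"dz": 10,"claw": 60},{"ax": 0,"ay": 0,"az": 0,"dx": 0,"dy": 0,"dz": 0,"claw": 60},{"ax": 0,"ay": 0,"az": 0,"dx": 0,"dy": 0,"dz": 0,"claw": 60},{"ax": 0,"ay": 0,"az": 0,"dx": 0,"dy": 0,"dz": 0,"claw": 60}]'

```text
time_s: 18.8
tcp_pos: [0.4688, -0.2843, 0.1185]
ee_rot: [[0.28, -0.96, -0.001], [-0.96, -0.28, 0.0], [-0.0, 0.001, -1.0]]
wrist_force: [0.7, -0.9, 0.7]
gripper_width: 0.689
gripper_force: 0.0
```

```bash
python3 to.py 467.6 -284.5 13.5 -73.8;python3 chk.py w11 474.9 -309.5 106.2 50 75 -103 45; python3 tip.py
```

```text
t 18.8 pos [ 468.8 -284.3  118.5] yaw -73.74 tilt [-0.0006  0.0001] F [ 0.7 -0.9  0.7] w 59.904048390906745
step d [-1.00e-01  1.10e+00  1.05e+02] az 0.06 world [  -1.2   -0.2 -105. ] 105.0
-95 [array([-28.9,  29.6]), None]
-80 [array([-29.1,  29.8]), None]
-65 [array([-28.9,  29.5]), None]
-50 [array([-29.2,  29.7]), None]
-35 [array([-28.9,  29.6]), None]
-20 [array([-29.3,  29.4]), None]
-5 [array([-29. ,  29.7]), None]
10 [array([-29.2,  29.4]), array([-14.3,  14. ])]
25 [array([-29.7,  29.9]), array([-14.4,  14.3])]
40 [array([-29.3,  29.4]), array([-13.8,  29.3])]
wagon x [10.3 44.3] z [68.9 71.2]
tip world z mm 144.8
-60 [array([-40. , -30.5]), array([29.3, 39.1])]
-40 [array([-38.5, -30.4]), array([29.2, 37.3])]
```

Request:
play_rows --steps '[{"ax": 0,"ay": 0,"az": 0,"dx": 0,"dy": 0.8,"dz": 20,"claw": 60},{"ax": 0,"ay": 0,"az": 0,"dx": 0,"dy": 0,"dz": 30,"claw": 60},{"ax": 0,"ay": 0,"az": 0,"dx": 0,"dy": 0,"dz": 25,"claw": 60},{"ax": 0,"ay": 0,"az": 0,"dx": 0,"dy": 0,"dz": 15,"claw": 60},{"ax": 0,"ay": 0,"az": 0,"dx": 0,"dy": 0,"dz": 9,"claw": 60},{"ax": 0,"ay": 0,"az": 0,"dx": 0,"dy": 0,"dz": 5,"claw": 60},{"ax": 0,"ay": 0,"az": 0,"dx": 0,"dy": 0,"dz": 0,"claw": 60},{"ax": 0,"ay": 0,"az": 0,"dx": 0,"dy": 0,"dz": 0,"claw": 60}]'

```text
time_s: 19.7
tcp_pos: [0.4684, -0.2853, 0.0157]
ee_rot: [[0.279, -0.96, 0.002], [-0.96, -0.279, -0.001], [0.001, -0.001, -1.0]]
wrist_force: [0.6, 0.7, -0.2]
gripper_width: 0.688
gripper_force: 0.0
```

```bash
python3 to.py 467.6 -284.5 13.5 -73.8
```

```text
t 19.7 pos [ 468.4 -285.3   15.7] yaw -73.79 tilt [ 0.0015 -0.0006] F [ 0.6  0.7 -0.2] w 59.89943396204802
step d [-1.   0.5  2.2] az 0.01 world [-0.8  0.8 -2.2] 2.0
```

Request:
play_rows --steps '[{"ax": 0,"ay": 0,"az": 0,"dx": 0,"dy": 0.5,"dz": 2,"claw": 15},{"ax": 0,"ay": 0,"az": 0,"dx": 0,"dy": 0,"dz": 0,"claw": 15},{"ax": 0,"ay": 0,"az": 0,"dx": 0,"dy": 0,"dz": 0,"claw": 15},{"ax": 0,"ay": 0,"az": 0,"dx": 0,"dy": 0,"dz": 0,"claw": 15},{"ax": 0,"ay": 0,"az": 0,"dx": 0,"dy": 0,"dz": 0,"claw": 15},{"ax": 0,"ay": 0,"az": 0,"dx": 0,"dy": 0,"dz": 0,"claw": 15},{"ax": 0,"ay": 0,"az": 0,"dx": 0,"dy": 0,"dz": 0,"claw": 15}]'

```text
time_s: 20.4
tcp_pos: [0.4678, -0.2855, 0.0135]
ee_rot: [[0.279, -0.96, 0.001], [-0.96, -0.279, -0.001], [0.001, -0.001, -1.0]]
wrist_force: [-0.5, 0.1, 4.8]
gripper_width: 0.335
gripper_force: 36.2
```

Request:
play_rows --steps '[{"ax": 0,"ay": 0,"az": 0,"dx": 4,"dy": 0,"dz": -0.5,"claw": 15},{"ax": 0,"ay": 0,"az": 0,"dx": 9,"dy": 0,"dz": 0,"claw": 15},{"ax": 0,"ay": 0,"az": 0,"dx": 12,"dy": 0,"dz": 0,"claw": 15},{"ax": 0,"ay": 0,"az": 0,"dx": 14,"dy": 0,"dz": 0,"claw": 15},{"ax": 0,"ay": 0,"az": 0,"dx": 14,"dy": 0,"dz": 0,"claw": 15},{"ax": 0,"ay": 0,"az": 0,"dx": 14,"dy": 0,"dz": 0,"claw": 15},{"ax": 0,"ay": 0,"az": 0,"dx": 11,"dy": 0,"dz": 0,"claw": 15},{"ax": 0,"ay": 0,"az": 0,"dx": 8,"dy": 0,"dz": 0,"claw": 15},{"ax": 0,"ay": 0,"az": 0,"dx": 4,"dy": 0,"dz": 0,"claw": 15},{"ax": 0,"ay": 0,"az": 0,"dx": 0,"dy": 0,"dz": 0,"claw": 15},{"ax": 0,"ay": 0,"az": 0,"dx": 0,"dy": 0,"dz": 0,"claw": 15}]'

```text
time_s: 21.5
tcp_pos: [0.4923, -0.3728, 0.0135]
ee_rot: [[0.279, -0.96, 0.0], [-0.96, -0.279, -0.001], [0.001, -0.0, -1.0]]
wrist_force: [-1.4, -2.4, 3.4]
gripper_width: 0.338
gripper_force: 36.2
```

```bash
python3 to.py 467.6 -284.5 13.5 -73.8;python3 chk.py w12 474.9 -309.5 106.2 50 75 -103 0
```

```text
t 21.5 pos [ 492.3 -372.8   13.5] yaw -73.82 tilt [ 0.0005 -0.0011] F [-1.4 -2.4  3.4] w 29.446264509687776
step d [-91.7  -0.8  -0.1] az -0.02 world [-24.7  88.3  -0. ] 92.0
-95 [array([-29. ,  29.5]), None]
-80 [array([-29.3,  29.7]), array([-13.6,  23.4])]
-65 [array([-29.6,  30. ]), array([-13.6,  14.4])]
-50 [None, array([-13.2,  13.5])]
-35 [None, array([-17.1,  17.2])]
-20 [array([-25.9,  21.7]), None]
-5 [array([-29.1,  29.4]), None]
wagon x [-81.  -32.7] z [67.8 72.4]
```

Request:
play_rows --steps '[{"ax": 0,"ay": 0,"az": 0,"dx": 0,"dy": 0,"dz": 0,"claw": 50},{"ax": 0,"ay": 0,"az": 0,"dx": 0,"dy": 0,"dz": 0,"claw": 50},{"ax": 0,"ay": 0,"az": 0,"dx": 0,"dy": 0,"dz": 0,"claw": 50},{"ax": 0,"ay": 0,"az": 0,"dx": 0,"dy": 0,"dz": 0,"claw": 50},{"ax": 0,"ay": 0,"az": 0,"dx": -7,"dy": 0,"dz": 0,"claw": 50},{"ax": 0,"ay": 0,"az": 0,"dx": -8,"dy": 0,"dz": 0,"claw": 50},{"ax": 0,"ay": 0,"az": 0,"dx": -5,"dy": 0,"dz": 0,"claw": 50},{"ax": 0,"ay": 0,"az": 0,"dx": 0,"dy": 0,"dz": 0,"claw": 50},{"ax": 0,"ay": 0,"az": 0,"dx": 0,"dy": 0,"dz": 0,"claw": 15},{"ax": 0,"ay": 0,"az": 0,"dx": 0,"dy": 0,"dz": 0,"claw": 15},{"ax": 0,"ay": 0,"az": 0,"dx": 0,"dy": 0,"dz": 0,"claw": 15},{"ax": 0,"ay": 0,"az": 0,"dx": 0,"dy": 0,"dz": 0,"claw": 15},{"ax": 0,"ay": 0,"az": 0,"dx": 0,"dy": 0,"dz": 0,"claw": 15},{"ax": 0,"ay": 0,"az": 0,"dx": 0,"dy": 0,"dz": 0,"claw": 15}]'

```text
time_s: 22.95
tcp_pos: [0.4867, -0.3526, 0.0134]
ee_rot: [[0.279, -0.96, 0.0], [-0.96, -0.279, -0.0], [0.0, -0.0, -1.0]]
wrist_force: [0.0, -0.3, -0.7]
gripper_width: 0.341
gripper_force: 30.0
```

```bash
python3 to.py 467.6 -284.5 13.5 -73.8
```

```text
t 22.95 pos [ 486.7 -352.6   13.4] yaw -73.82 tilt [ 0.0002 -0.0001] F [ 0.  -0.3 -0.7] w 29.685447415052455
step d [-70.7  -0.6  -0.2] az -0.02 world [-19.1  68.1   0.1] 71.0
```

Request:
play_rows --steps '[{"ax": 0,"ay": 0,"az": 0,"dx": 0,"dy": 0,"dz": -8,"claw": 15},{"ax": 0,"ay": 0,"az": 0,"dx": 0,"dy": 0,"dz": -22,"claw": 15},{"ax": 0,"ay": 0,"az": 0,"dx": 0,"dy": 0,"dz": -35,"claw": 15},{"ax": 0,"ay": 0,"az": 0,"dx": 0,"dy": 0,"dz": -35,"claw": 15},{"ax": 0,"ay": 0,"az": 0,"dx": 0,"dy": 0,"dz": -15,"claw": 15},{"ax": 0,"ay": 0,"az": 0,"dx": 0,"dy": 0,"dz": 0,"claw": 15}]'

```text
time_s: 23.55
tcp_pos: [0.4883, -0.3533, 0.1319]
ee_rot: [[0.279, -0.96, 0.006], [-0.96, -0.279, -0.003], [0.004, -0.005, -1.0]]
wrist_force: [0.7, 0.3, -1.3]
gripper_width: 0.337
gripper_force: 30.0
```

```bash
python3 to.py 651.2 69.4 130 -6.9; python3 - <<'E'
from station import *
from h import *
s=sense();p=s['tcp_pos'];y=-73.8;q=np.array([.6512,.0694,.13]);N=12;w=np.sin(np.linspace(0,np.pi,N+2))[1:-1];w=np.cumsum(w)/w.sum()
p0=p.copy();y0=y
for k in range(N):
    pp=p+(q-p)*w[k];yy=y+66.9*min(1,(k+1)/9) ;print(step(p0,y0,pp,yy));p0,y0=pp,yy
E
```

```text
t 23.55 pos [ 488.3 -353.3  131.9] yaw -73.8 tilt [ 0.0063 -0.0029] F [ 0.7  0.3 -1.3] w 29.28187706584281
step d [-360.4 -274.3    1.7] az -66.9 world [162.9 422.7  -1.9] 453.0
(array([-10.5,  -8. ,   0.1]), -7.43)
(array([-18.2, -18. ,   0.1]), -7.43)
(array([-22.4, -28.8,   0.2]), -7.43)
(array([-22.9, -39. ,   0.2]), -7.43)
(array([-20.1, -47.3,   0.2]), -7.43)
(array([-14.6, -52.6,   0.2]), -7.43)
(array([ -7.7, -54. ,   0.2]), -7.43)
(array([ -0.6, -51.4,   0.2]), -7.43)
(array([  5.3, -44.9,   0.2]), -7.43)
(array([  8.9, -35.4,   0.2]), 0.0)
(array([  6.3, -24.8,   0.1]), 0.0)
(array([  3.2, -12.8,   0.1]), 0.0)
```

Request:
play_rows --steps '[{"ax": 0,"ay": 0,"az": -7.43,"dx": -10.5,"dy": -8,"dz": 0,"claw": 15},{"ax": 0,"ay": 0,"az": -7.43,"dx": -18.2,"dy": -18,"dz": 0,"claw": 15},{"ax": 0,"ay": 0,"az": -7.43,"dx": -22.4,"dy": -28.8,"dz": 0,"claw": 15},{"ax": 0,"ay": 0,"az": -7.43,"dx": -22.9,"dy": -38,"dz": 0,"claw": 15},{"ax": 0,"ay": 0,"az": -7.43,"dx": -18,"dy": -42,"dz": 0,"claw": 15},{"ax": 0,"ay": 0,"az": -7.43,"dx": -14,"dy": -44,"dz": 0,"claw": 15},{"ax": 0,"ay": 0,"az": -7.43,"dx": -7.7,"dy": -46,"dz": 0,"claw": 15},{"ax": 0,"ay": 0,"az": -7.43,"dx": -0.6,"dy": -46,"dz": 0,"claw": 15},{"ax": 0,"ay": 0,"az": -7.43,"dx": 5,"dy": -42,"dz": 0,"claw": 15},{"ax": 0,"ay": 0,"az": 0,"dx": 8,"dy": -35,"dz": 0,"claw": 15},{"ax": 0,"ay": 0,"az": 0,"dx": 6,"dy": -25,"dz": 0,"claw": 15},{"ax": 0,"ay": 0,"az": 0,"dx": 4,"dy": -13,"dz": 0,"claw": 15},{"ax": 0,"ay": 0,"az": 0,"dx": 0,"dy": 0,"dz": 0,"claw": 15},{"ax": 0,"ay": 0,"az": 0,"dx": 0,"dy": 0,"dz": 0,"claw": 15}]'

```text
time_s: 24.95
tcp_pos: [0.634, 0.0415, 0.1275]
ee_rot: [[0.993, -0.121, -0.002], [-0.121, -0.993, -0.001], [-0.002, 0.001, -1.0]]
wrist_force: [-0.2, -0.5, -0.8]
gripper_width: 0.342
gripper_force: 30.0
```

```bash
python3 to.py 651.2 69.4 130 -6.9
```

```text
t 24.95 pos [634.   41.5 127.5] yaw -6.97 tilt [-0.0021 -0.0005] F [-0.2 -0.5 -0.8] w 29.72326749024802
step d [ 13.7 -29.8  -2.6] az -0.07 world [17.2 27.9  2.5] 33.0
```

Request:
play_rows --steps '[{"ax": 0,"ay": 0,"az": 0,"dx": 7,"dy": -15,"dz": 10,"claw": 15},{"ax": 0,"ay": 0,"az": 0,"dx": 6.7,"dy": -14.8,"dz": 20,"claw": 15},{"ax": 0,"ay": 0,"az": 0,"dx": 0,"dy": 0,"dz": 25,"claw": 15},{"ax": 0,"ay": 0,"az": 0,"dx": 0,"dy": 0,"dz": 15,"claw": 15},{"ax": 0,"ay": 0,"az": 0,"dx": 0,"dy": 0,"dz": 10,"claw": 15},{"ax": 0,"ay": 0,"az": 0,"dx": 0,"dy": 0,"dz": 0,"claw": 15},{"ax": 0,"ay": 0,"az": 0,"dx": 0,"dy": 0,"dz": 0,"claw": 15},{"ax": 0,"ay": 0,"az": 0,"dx": 0,"dy": 0,"dz": 0,"claw": 15}]'

```text
time_s: 25.75
tcp_pos: [0.6529, 0.0702, 0.0496]
ee_rot: [[0.993, -0.121, 0.002], [-0.121, -0.993, 0.001], [0.002, -0.001, -1.0]]
wrist_force: [0.6, 0.3, -0.5]
gripper_width: 0.339
gripper_force: 30.0
```

```bash
python3 to.py 651.2 69.4 12.5 -6.9;  python3 chk.py w13 651.2 69.4 -6.9 80 130 -60 60
```

```text
t 25.75 pos [652.9  70.2  49.6] yaw -6.95 tilt [0.0023 0.0005] F [ 0.6  0.3 -0.5] w 29.49784348915544
step d [-1.7  1.  37.1] az -0.05 world [ -1.7  -0.8 -37.1] 37.0
-52 [None, None]
-37 [None, array([-12.4,  15.3])]
-22 [None, array([-12.8,  16.2])]
-7 [array([-32.4,  33.3]), array([-17.3,  18.4])]
8 [array([-32.3,  33.2]), array([-24.1,  26.8])]
23 [array([-32.2,  33.1]), array([-13. ,  15.5])]
38 [array([-31.7,  32.8]), array([-12.5,  14.8])]
53 [array([-31.6,  32.3]), None]
wagon x [-27.2  37.8] z [104.9 107.2]
```

View pics/w13.png

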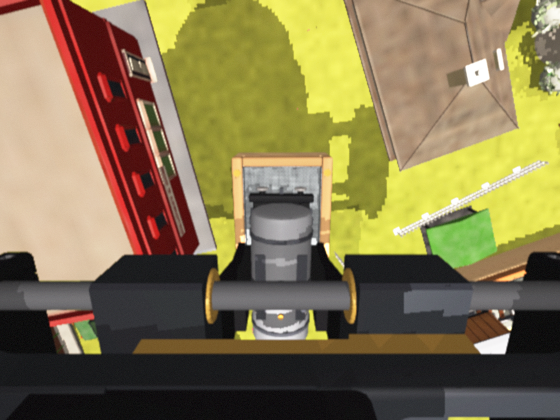

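```bash
python3 - <<'E'
from h import *
P=cloud(load('w1'));Q=cloud(load('scene'))
for n,P in(('w1',P),('scene',Q)):
    T=(P-[.6512,.0694,0])@Rz(-6.9)*1e3
    m=(abs(T[...,0])<75)&(abs(T[...,1])<115)&(P[...,2]<.2);i=P[m][:,2];print(n,np.percentile(i,[99,99.9,100]).round(3))
    for y0 in(-110,-90,-70,70,90,110):
        k=m&(abs(T[...,1]-y0)<10);print(y0,np.percentile(P[k][:,2],[99]).round(3) if k.sum() else None,end=' ')
E
```

```text
w1 [0.089 0.091 0.092]
-110 [0.089] -90 [0.09] -70 [0.091] 70 [0.034] 90 [0.045] 110 [0.068] scene [0.089 0.093 0.095]
-110 [0.089] -90 [0.092] -70 [0.09] 70 [0.035] 90 [0.047] 110 [0.068]
```

```bash
python3 - <<'E'
from h import *
for n,p,yaw in(('w10',[.5785,-.1305,.1282],-74.5),('w2',[.4426,-.2192,.3717],-71.4),('w13',[.6529,.0702,.0496],-6.95)):
    c=load(n);T=(cloud(c)-p)@Rz(yaw)*1e3
    for lo,hi in((20,50),(50,70),(70,95),(95,130)):
        k=T[(abs(T[...,1])>lo)&(abs(T[...,1])<hi)&(abs(T[...,0])<50)&(T[...,2]<-50 if n=='w13' else T[...,2]<-20)];print(n,lo,len(k),np.percentile(k[:,2],[50,90,99]).round() if len(k) else '')
E
```

```text
w10 20 43255 [-120.  -97.  -34.]
w10 50 14793 [-119. -111. -102.]
w10 70 6364 [-107.  -99.  -96.]
w10 95 0 
w2 20 38440 [-125.  -88.  -31.]
w2 50 20465 [-118. -106.  -51.]
w2 70 2223 [-107.  -98.  -95.]
w2 95 0 
w13 20 40803 [-122. -111.  -65.]
w13 50 8596 [-128. -109. -106.]
w13 70 7942 [-104.  -96.  -94.]
w13 95 0
```

Request:
play_rows --steps '[{"ax": 0,"ay": 0,"az": 0,"dx": -1.5,"dy": 0.9,"dz": 5,"claw": 15},{"ax": 0,"ay": 0,"az": 0,"dx": 0,"dy": 0,"dz": 10,"claw": 15},{"ax": 0,"ay": 0,"az": 0,"dx": 0,"dy": 0,"dz": 10,"claw": 15},{"ax": 0,"ay": 0,"az": 0,"dx": 0,"dy": 0,"dz": 6,"claw": 15},{"ax": 0,"ay": 0,"az": 0,"dx": 0,"dy": 0,"dz": 3,"claw": 15},{"ax": 0,"ay": 0,"az": 0,"dx": 0,"dy": 0,"dz": 0,"claw": 15},{"ax": 0,"ay": 0,"az": 0,"dx": 0,"dy": 0,"dz": 0,"claw": 15},{"ax": 0,"ay": 0,"az": 0,"dx": 0,"dy": 0,"dz": 0,"claw": 15}]'

```text
time_s: 26.6
tcp_pos: [0.6508, 0.0696, 0.0148]
ee_rot: [[0.993, -0.121, 0.001], [-0.121, -0.993, 0.0], [0.001, -0.0, -1.0]]
wrist_force: [-0.1, -0.4, -1.4]
gripper_width: 0.338
gripper_force: 30.0
```

```bash
python3 to.py 651.2 69.4 12.5 -6.9;  python3 chk.py w14 651.2 69.4 -6.9 50 130 -60 60
```

```text
t 26.6 pos [650.8  69.6  14.8] yaw -6.93 tilt [0.0009 0.0002] F [-0.1 -0.4 -1.4] w 29.44832717727716
step d [0.4 0.2 2.3] az -0.03 world [ 0.4 -0.2 -2.3] 2.0
-52 [array([-27.7,  29.2]), None]
-37 [array([-19.7,  21.1]), array([-13.3,  15.2])]
-22 [None, array([-13.6,  15.4])]
-7 [array([-32.2,  33.3]), array([-18.9,  20. ])]
8 [array([-32.2,  33.1]), array([-24.4,  25.6])]
23 [array([-32.1,  32.9]), array([-18.9,  19.6])]
38 [array([-31.8,  32.8]), array([-19.1,  20.1])]
53 [array([-31.6,  32.6]), None]
wagon x [-28.2  36.3] z [ 71.9 127. ]
```

Well centred. I'll lower the last 2–3 mm and release.

Request:
play_rows --steps '[{"ax": 0,"ay": 0,"az": 0,"dx": 0,"dy": 0,"dz": 2,"claw": 15},{"ax": 0,"ay": 0,"az": 0,"dx": 0,"dy": 0,"dz": 0.6,"claw": 15},{"ax": 0,"ay": 0,"az": 0,"dx": 0,"dy": 0,"dz": 0,"claw": 15},{"ax": 0,"ay": 0,"az": 0,"dx": 0,"dy": 0,"dz": 0,"claw": 40},{"ax": 0,"ay": 0,"az": 0,"dx": 0,"dy": 0,"dz": 0,"claw": 55},{"ax": 0,"ay": 0,"az": 0,"dx": 0,"dy": 0,"dz": 0,"claw": 55},{"ax": 0,"ay": 0,"az": 0,"dx": 0,"dy": 0,"dz": 0,"claw": 55},{"ax": 0,"ay": 0,"az": 0,"dx": 0,"dy": 0,"dz": 0,"claw": 55},{"ax": 0,"ay": 0,"az": 0,"dx": 0,"dy": 0,"dz": -12,"claw": 55},{"ax": 0,"ay": 0,"az": 0,"dx": 0,"dy": 0,"dz": -30,"claw": 60},{"ax": 0,"ay": 0,"az": 0,"dx": 0,"dy": 0,"dz": -40,"claw": 60},{"ax": 0,"ay": 0,"az": 0,"dx": 0,"dy": 0,"dz": -35,"claw": 60},{"ax": 0,"ay": 0,"az": 0,"dx": 0,"dy": 0,"dz": 0,"claw": 60},{"ax": 0,"ay": 0,"az": 0,"dx": 0,"dy": 0,"dz": 0,"claw": 60}]'

```text
time_s: 28.05
tcp_pos: [0.6509, 0.0698, 0.1308]
ee_rot: [[0.993, -0.121, 0.003], [-0.121, -0.993, 0.001], [0.003, -0.002, -1.0]]
wrist_force: [0.1, -0.5, 0.0]
gripper_width: 0.692
gripper_force: 0.0
```

```bash
python3 chk.py w15 651.2 69.4 -6.9 50 80 -60 60; python3 to.py 554.4 -37.6 130 -74.6; python3 - <<'E'
from station import *
from h import *
p=sense()['tcp_pos'];y=-6.9;q=np.array([.5544,-.0376,.13]);p0=p;y0=y;N=9
for k in range(N):
    pp=p+(q-p)*min(1,(k+1)/7);yy=y-67.7*(k+1)/9;print(step(p0,y0,pp,yy));p0,y0=pp,yy
E
```

```text
-52 [array([-31.9,  33. ]), None]
-37 [array([-32.5,  32.8]), array([-13.3,  14.7])]
-22 [array([-32.2,  33.1]), array([-13.6,  14.7])]
-7 [array([-31.8,  32.8]), array([-16. ,  17.8])]
8 [array([-32.3,  33.2]), array([-14.1,  15. ])]
23 [array([-31.9,  32.8]), array([-13.9,  14.8])]
38 [array([-32.1,  33.1]), array([-13.7,  14.5])]
53 [array([-31.8,  32.5]), None]
wagon x [-33.   35.7] z [67.8 70.5]
t 28.1 pos [649.9  69.5 129. ] yaw -6.96 tilt [-0.0002  0.0005] F [ 0.  -0.3 -0.1] w 60.190464054505895
step d [-81.8 117.9  -1. ] az 67.64 world [ -95.5 -107.1    1. ] 143.0
(array([-11.7,  16.8,  -0.1]), 7.52)
(array([-9.4, 18.2, -0.1]), 7.52)
(array([-6.9, 19.3, -0.1]), 7.52)
(array([-4.4, 20. , -0.1]), 7.52)
(array([-1.7, 20.4, -0.1]), 7.52)
(array([ 1. , 20.5, -0.1]), 7.52)
(array([ 3.7, 20.2, -0.1]), 7.52)
(array([0., 0., 0.]), 7.52)
(array([0., 0., 0.]), 7.52)
```

The tank is centred in the cradle. Next is the van.

Request:
play_rows --steps '[{"ax": 0,"ay": 0,"az": 7.52,"dx": -11.7,"dy": 16.8,"dz": 0,"claw": 60},{"ax": 0,"ay": 0,"az": 7.52,"dx": -9.4,"dy": 18.2,"dz": 0,"claw": 60},{"ax": 0,"ay": 0,"az": 7.52,"dx": -6.9,"dy": 19.3,"dz": 0,"claw": 60},{"ax": 0,"ay": 0,"az": 7.52,"dx": -4.4,"dy": 20,"dz": 0,"claw": 60},{"ax": 0,"ay": 0,"az": 7.52,"dx": -1.7,"dy": 20.4,"dz": 0,"claw": 60},{"ax": 0,"ay": 0,"az": 7.52,"dx": 1,"dy": 20.5,"dz": 0,"claw": 60},{"ax": 0,"ay": 0,"az": 7.52,"dx": 3.7,"dy": 20.2,"dz": 0,"claw": 60},{"ax": 0,"ay": 0,"az": 7.5,"dx": 0,"dy": 0,"dz": 0,"claw": 60},{"ax": 0,"ay": 0,"az": 7.5,"dx": 0,"dy": 0,"dz": 0,"claw": 60},{"ax": 0,"ay": 0,"az": 0,"dx": 0,"dy": 0,"dz": 0,"claw": 60},{"ax": 0,"ay": 0,"az": 0,"dx": 0,"dy": 0,"dz": 0,"claw": 60},{"ax": 0,"ay": 0,"az": 0,"dx": 0,"dy": 0,"dz": 0,"claw": 60}]'

```text
time_s: 29.3
tcp_pos: [0.5546, -0.0375, 0.1282]
ee_rot: [[0.268, -0.963, -0.001], [-0.963, -0.268, -0.0], [-0.0, 0.001, -1.0]]
wrist_force: [-0.1, 0.5, -1.4]
gripper_width: 0.689
gripper_force: 0.0
```

```bash
python3 to.py 554.4 -37.6 14 -74.6;python3 chk.py w16 566.9 -82.9 105.4 55 80 0 100
```

```text
t 29.3 pos [554.6 -37.5 128.2] yaw -74.47 tilt [-0.0012 -0.0002] F [-0.1  0.5 -1.4] w 59.94363473890975
step d [1.000e-01 0.000e+00 1.142e+02] az 0.13 world [-2.000e-01 -1.000e-01 -1.142e+02] 114.0
8 [array([-29.4,  29.7]), array([-17.2,  19.6])]
23 [array([-29.7,  30.1]), array([-17.4,  19.9])]
38 [array([-29.5,  29.9]), array([-17.7,  19.4])]
53 [array([-29.7,  30. ]), array([-17.9,  19.7])]
68 [array([-29.3,  29.8]), array([-17.3,  19.2])]
83 [array([-29.7,  30. ]), array([-17.6,  19.5])]
98 [array([-29.2,  29.7]), None]
wagon x [ 5.9 84.9] z [69.4 71.4]
```

Request:
play_rows --steps '[{"ax": 0,"ay": 0,"az": 0,"dx": 1,"dy": 0.8,"dz": 20,"claw": 60},{"ax": 0,"ay": 0,"az": 0,"dx": 0,"dy": 0,"dz": 30,"claw": 60},{"ax": 0,"ay": 0,"az": 0,"dx": 0,"dy": 0,"dz": 30,"claw": 60},{"ax": 0,"ay": 0,"az": 0,"dx": 0,"dy": 0,"dz": 20,"claw": 60},{"ax": 0,"ay": 0,"az": 0,"dx": 0,"dy": 0,"dz": 10,"claw": 60},{"ax": 0,"ay": 0,"az": 0,"dx": 0,"dy": 0,"dz": 4,"claw": 60},{"ax": 0,"ay": 0,"az": 0,"dx": 0,"dy": 0,"dz": 0,"claw": 60},{"ax": 0,"ay": 0,"az": 0,"dx": 0,"dy": 0,"dz": 0,"claw": 20},{"ax": 0,"ay": 0,"az": 0,"dx": 0,"dy": 0,"dz": 0,"claw": 20},{"ax": 0,"ay": 0,"az": 0,"dx": 0,"dy": 0,"dz": 0,"claw": 20},{"ax": 0,"ay": 0,"az": 0,"dx": 0,"dy": 0,"dz": 0,"claw": 20},{"ax": 0,"ay": 0,"az": 0,"dx": 0,"dy": 0,"dz": 0,"claw": 20},{"ax": 0,"ay": 0,"az": 0,"dx": 0,"dy": 0,"dz": 0,"claw": 20},{"ax": 0,"ay": 0,"az": 0,"dx": 0,"dy": 0,"dz": 0,"claw": 20}]'

```text
time_s: 30.75
tcp_pos: [0.5545, -0.0387, 0.0151]
ee_rot: [[0.266, -0.964, 0.0], [-0.964, -0.266, -0.0], [0.0, -0.0, -1.0]]
wrist_force: [-1.0, 0.7, 2.8]
gripper_width: 0.4
gripper_force: 29.5
```

Request:
play_rows --steps '[{"ax": 0,"ay": 0,"az": 0,"dx": 0,"dy": 0,"dz": -8,"claw": 20},{"ax": 0,"ay": 0,"az": 0,"dx": 0,"dy": 0,"dz": -22,"claw": 20},{"ax": 0,"ay": 0,"az": 0,"dx": 0,"dy": 0,"dz": -35,"claw": 20},{"ax": 0,"ay": 0,"az": 0,"dx": 0,"dy": 0,"dz": -35,"claw": 20},{"ax": 0,"ay": 0,"az": 0,"dx": 0,"dy": 0,"dz": -12,"claw": 20},{"ax": 0,"ay": 0,"az": 0,"dx": 0,"dy": 0,"dz": 0,"claw": 20}]'

```text
time_s: 31.35
tcp_pos: [0.5555, -0.0384, 0.1288]
ee_rot: [[0.266, -0.964, 0.005], [-0.964, -0.266, 0.001], [0.0, -0.005, -1.0]]
wrist_force: [0.2, 0.4, -1.0]
gripper_width: 0.401
gripper_force: 29.5
```

```bash
python3 to.py 487.5 -352.7 127 -73.8
```

```text
t 31.35 pos [555.5 -38.4 128.8] yaw -74.58 tilt [0.0046 0.0011] F [ 0.2  0.4 -1. ] w 34.85461024094699
step d [284.9 149.1   1.2] az -0.78 world [ -68.  -314.3   -1.8] 322.0
```

Request:
play_rows --steps '[{"ax": 0,"ay": 0,"az": 0,"dx": 16,"dy": 8.4,"dz": 0,"claw": 20},{"ax": 0,"ay": 0,"az": 0,"dx": 28.4,"dy": 14.8,"dz": 0,"claw": 20},{"ax": 0,"ay": 0,"az": 0,"dx": 37.2,"dy": 19.5,"dz": 0,"claw": 20},{"ax": 0,"ay": 0,"az": 0,"dx": 40.8,"dy": 21.3,"dz": 0,"claw": 20},{"ax": 0,"ay": 0,"az": 0,"dx": 40.8,"dy": 21.3,"dz": 0,"claw": 20},{"ax": 0,"ay": 0,"az": 0,"dx": 40.8,"dy": 21.3,"dz": 0,"claw": 20},{"ax": 0,"ay": 0,"az": 0,"dx": 37.2,"dy": 19.5,"dz": 0,"claw": 20},{"ax": 0,"ay": 0,"az": 0,"dx": 28,"dy": 14.5,"dz": 0,"claw": 20},{"ax": 0,"ay": 0,"az": 0,"dx": 15.5,"dy": 8.5,"dz": 0,"claw": 20},{"ax": 0,"ay": 0,"az": -0.8,"dx": 0,"dy": 0,"dz": 10,"claw": 20},{"ax": 0,"ay": 0,"az": 0,"dx": 0,"dy": 0,"dz": 25,"claw": 20},{"ax": 0,"ay": 0,"az": 0,"dx": 0,"dy": 0,"dz": 25,"claw": 20},{"ax": 0,"ay": 0,"az": 0,"dx": 0,"dy": 0,"dz": 10,"claw": 20},{"ax": 0,"ay": 0,"az": 0,"dx": 0,"dy": 0,"dz": 0,"claw": 20},{"ax": 0,"ay": 0,"az": 0,"dx": 0,"dy": 0,"dz": 0,"claw": 20},{"ax": 0,"ay": 0,"az": 0,"dx": 0,"dy": 0,"dz": 0,"claw": 20}]'

```text
time_s: 32.95
tcp_pos: [0.4873, -0.3529, 0.0579]
ee_rot: [[0.28, -0.96, 0.002], [-0.96, -0.28, -0.001], [0.002, -0.002, -1.0]]
wrist_force: [-0.0, 0.2, -1.0]
gripper_width: 0.399
gripper_force: 29.5
```

```bash
python3 to.py 487.5 -352.7 15 -73.8;python3 chk.py w17 474.9 -309.5 106.2 85 125 -103 0
```

```text
t 32.95 pos [ 487.3 -352.9   57.9] yaw -73.74 tilt [ 0.002 -0.001] F [-0.   0.2 -1. ] w 34.72923675506167
step d [-0.2 -0.2 42.9] az 0.06 world [  0.2   0.2 -42.9] 43.0
-95 [array([-29.1,  29.6]), None]
-80 [array([-29.2,  29.5]), array([-18.8,  18.1])]
-65 [array([-29.2,  30. ]), array([-18.8,  18.2])]
-50 [array([29.4, 30.2]), array([-27.9,  27.4])]
-35 [None, array([-18.4,  17.6])]
-20 [None, array([-19. ,  18.3])]
-5 [None, None]
wagon x [-85.2 -15.9] z [112. 114.]
```

Request:
play_rows --steps '[{"ax": 0,"ay": 0,"az": 0,"dx": 0,"dy": 0.5,"dz": 10,"claw": 20},{"ax": 0,"ay": 0,"az": 0,"dx": 0,"dy": 0,"dz": 15,"claw": 20},{"ax": 0,"ay": 0,"az": 0,"dx": 0,"dy": 0,"dz": 9,"claw": 20},{"ax": 0,"ay": 0,"az": 0,"dx": 0,"dy": 0,"dz": 4,"claw": 20},{"ax": 0,"ay": 0,"az": 0,"dx": 0,"dy": 0,"dz": 0,"claw": 20},{"ax": 0,"ay": 0,"az": 0,"dx": 0,"dy": 0,"dz": 0,"claw": 20},{"ax": 0,"ay": 0,"az": 0,"dx": 0,"dy": 0,"dz": 0,"claw": 20}]'

```text
time_s: 33.7
tcp_pos: [0.4863, -0.3532, 0.0193]
ee_rot: [[0.279, -0.96, 0.001], [-0.96, -0.279, -0.001], [0.001, -0.001, -1.0]]
wrist_force: [-0.4, 0.8, -1.2]
gripper_width: 0.403
gripper_force: 29.5
```

```bash
python3 to.py 487.5 -352.7 15 -73.8;python3 chk.py w18 474.9 -309.5 106.2 55 85 -103 0
```

```text
t 33.7 pos [ 486.3 -353.2   19.3] yaw -73.78 tilt [ 0.0011 -0.0006] F [-0.4  0.8 -1.2] w 35.06721650621521
step d [-0.1 -1.3  4.3] az 0.02 world [ 1.2  0.5 -4.3] 5.0
-95 [array([-29.1,  29.5]), None]
-80 [array([-29.3,  29.7]), array([-17.8,  19.1])]
-65 [array([-29.6,  30. ]), array([-17.8,  19.2])]
-50 [array([-29.6,  30. ]), array([-18. ,  18.9])]
-35 [None, array([-17.5,  18.8])]
-20 [None, array([-18.1,  19.2])]
-5 [None, None]
wagon x [-85.2 -16.1] z [73.5 75.4]
```

Request:
play_rows --steps '[{"ax": 0,"ay": 0,"az": 0,"dx": 0,"dy": -0.4,"dz": 2.5,"claw": 20},{"ax": 0,"ay": 0,"az": 0,"dx": 0,"dy": 0,"dz": 2,"claw": 20},{"ax": 0,"ay": 0,"az": 0,"dx": 0,"dy": 0,"dz": 0,"claw": 20},{"ax": 0,"ay": 0,"az": 0,"dx": 0,"dy": 0,"dz": 0,"claw": 50},{"ax": 0,"ay": 0,"az": 0,"dx": 0,"dy": 0,"dz": 0,"claw": 50},{"ax": 0,"ay": 0,"az": 0,"dx": 0,"dy": 0,"dz": 0,"claw": 50},{"ax": 0,"ay": 0,"az": 0,"dx": 0,"dy": 0,"dz": 0,"claw": 50},{"ax": 0,"ay": 0,"az": 0,"dx": 6,"dy": 0,"dz": 0,"claw": 50},{"ax": 0,"ay": 0,"az": 0,"dx": 12,"dy": 0,"dz": 0,"claw": 50},{"ax": 0,"ay": 0,"az": 0,"dx": 6,"dy": 0,"dz": 0,"claw": 50},{"ax": 0,"ay": 0,"az": 0,"dx": 0,"dy": 0,"dz": 0,"claw": 50},{"ax": 0,"ay": 0,"az": 0,"dx": 0,"dy": 0,"dz": 0,"claw": 50}]'

```text
time_s: 34.95
tcp_pos: [0.4927, -0.3761, 0.014]
ee_rot: [[0.279, -0.96, -0.0], [-0.96, -0.279, 0.0], [-0.0, 0.0, -1.0]]
wrist_force: [-0.4, 1.0, -0.0]
gripper_width: 0.573
gripper_force: 0.0
```

```bash
python3 to.py 494.3 -376 15 -73.8;python3 chk.py w19 474.9 -309.5 106.2 55 85 -103 0
```

```text
t 34.95 pos [ 492.7 -376.1   14. ] yaw -73.82 tilt [-0.0003  0.0003] F [-0.4  1.  -0. ] w 49.87934868721279
step d [ 0.3 -1.6 -1. ] az -0.02 world [1.6 0.1 1. ] 2.0
-95 [array([-29. ,  29.5]), None]
-80 [array([-29.2,  29.6]), array([-17.9,  19.1])]
-65 [array([-25.9,  27.1]), array([-24.3,  26. ])]
-50 [array([-26. ,  27.4]), array([-18.,  19.])]
-35 [array([-29.5,  29.5]), array([-18.2,  19.4])]
-20 [array([-29.7,  29.9]), None]
-5 [array([-29.4,  29.5]), None]
wagon x [-85.2 -40. ] z [69.1 71.2]
```

Request:
play_rows --steps '[{"ax": 0,"ay": 0,"az": 0,"dx": 0,"dy": 0,"dz": 0,"claw": 20},{"ax": 0,"ay": 0,"az": 0,"dx": 0,"dy": 0,"dz": 0,"claw": 20},{"ax": 0,"ay": 0,"az": 0,"dx": 0,"dy": 0,"dz": 0,"claw": 20},{"ax": 0,"ay": 0,"az": 0,"dx": 0,"dy": 0,"dz": 0,"claw": 20},{"ax": 0,"ay": 0,"az": 0,"dx": 0,"dy": 0,"dz": 0,"claw": 20},{"ax": 0,"ay": 0,"az": 0,"dx": -3,"dy": 0,"dz": 0,"claw": 20},{"ax": 0,"ay": 0,"az": 0,"dx": -6,"dy": 0,"dz": 0,"claw": 20},{"ax": 0,"ay": 0,"az": 0,"dx": -8,"dy": 0,"dz": 0,"claw": 20},{"ax": 0,"ay": 0,"az": 0,"dx": -8,"dy": 0,"dz": 0,"claw": 20},{"ax": 0,"ay": 0,"az": 0,"dx": -5,"dy": 0,"dz": 0,"claw": 20},{"ax": 0,"ay": 0,"az": 0,"dx": 0,"dy": 0,"dz": 0,"claw": 20},{"ax": 0,"ay": 0,"az": 0,"dx": 0,"dy": 0,"dz": 0,"claw": 20}]'

```text
time_s: 36.2
tcp_pos: [0.4844, -0.3467, 0.0143]
ee_rot: [[0.28, -0.96, -0.0], [-0.96, -0.28, 0.0], [-0.0, 0.0, -1.0]]
wrist_force: [-0.3, 0.5, 0.1]
gripper_width: 0.402
gripper_force: 29.8
```

```bash
python3 to.py 494.3 -376 15 -73.8;python3 chk.py w20 474.9 -309.5 106.2 55 85 -103 45
```

```text
t 36.2 pos [ 484.4 -346.7   14.3] yaw -73.76 tilt [-0.0004  0.0002] F [-0.3  0.5  0.1] w 35.01074057005603
step d [30.9 -1.3 -0.7] az 0.04 world [  9.9 -29.3   0.7] 31.0
-95 [array([-29. ,  29.5]), None]
-80 [array([-29. ,  29.5]), None]
-65 [array([-29. ,  29.6]), None]
-50 [array([-29.2,  29.7]), array([-17.5,  18.8])]
-35 [array([-29.4,  29.8]), array([-17.4,  18.5])]
-20 [None, array([-17.8,  19. ])]
-5 [None, array([-18. ,  19.1])]
10 [array([-29.4,  30.1]), None]
25 [array([-29.7,  30. ]), None]
40 [None, None]
wagon x [-55.   -9.3] z [69.1 71.1]
```

Request:
play_rows --steps '[{"ax": 0,"ay": 0,"az": 0,"dx": -4,"dy": 0,"dz": 0,"claw": 20},{"ax": 0,"ay": 0,"az": 0,"dx": -8,"dy": 0,"dz": 0,"claw": 20},{"ax": 0,"ay": 0,"az": 0,"dx": -9,"dy": 0,"dz": 0,"claw": 20},{"ax": 0,"ay": 0,"az": 0,"dx": -9,"dy": 0,"dz": 0,"claw": 20},{"ax": 0,"ay": 0,"az": 0,"dx": -9,"dy": 0,"dz": 0,"claw": 20},{"ax": 0,"ay": 0,"az": 0,"dx": -9,"dy": 0,"dz": 0,"claw": 20},{"ax": 0,"ay": 0,"az": 0,"dx": -7,"dy": 0,"dz": 0,"claw": 20},{"ax": 0,"ay": 0,"az": 0,"dx": -4,"dy": 0,"dz": 0,"claw": 20},{"ax": 0,"ay": 0,"az": 0,"dx": 0,"dy": 0,"dz": 0,"claw": 20},{"ax": 0,"ay": 0,"az": 0,"dx": 0,"dy": 0,"dz": 0,"claw": 20}]'

```text
time_s: 37.25
tcp_pos: [0.4679, -0.2902, 0.0142]
ee_rot: [[0.279, -0.96, -0.0], [-0.96, -0.279, 0.0], [-0.0, 0.0, -1.0]]
wrist_force: [0.4, 1.1, 0.8]
gripper_width: 0.406
gripper_force: 29.8
```

```bash
python3 to.py 494.3 -376 15 -73.8;python3 chk.py w21 474.9 -309.5 106.2 55 75 -103 45
```

```text
t 37.25 pos [ 467.9 -290.2   14.2] yaw -73.78 tilt [-0.0005  0.0003] F [0.4 1.1 0.8] w 35.29525902857822
step d [89.7 -1.4 -0.8] az 0.02 world [ 26.4 -85.8   0.8] 90.0
-95 [array([-28.9,  29.6]), None]
-80 [array([-28.9,  29.6]), None]
-65 [array([-28.9,  29.6]), None]
-50 [array([-29. ,  29.6]), None]
-35 [array([-29. ,  29.6]), None]
-20 [array([-29. ,  29.5]), None]
-5 [array([-29. ,  29.4]), None]
10 [array([-29.2,  29.7]), array([-17.3,  18.8])]
25 [array([-29.2,  29.6]), array([-17. ,  18.2])]
40 [None, array([-17.7,  19. ])]
wagon x [ 3.8 44.8] z [69.2 71.1]
```

Rear at 3.8, with about 7–8 mm left. I'll creep in and watch the force.

Request:
play_rows --steps '[{"ax": 0,"ay": 0,"az": 0,"dx": -2,"dy": 0,"dz": 0,"claw": 20},{"ax": 0,"ay": 0,"az": 0,"dx": -2,"dy": 0,"dz": 0,"claw": 20},{"ax": 0,"ay": 0,"az": 0,"dx": -2,"dy": 0,"dz": 0,"claw": 20},{"ax": 0,"ay": 0,"az": 0,"dx": -0.5,"dy": 0,"dz": 0,"claw": 20},{"ax": 0,"ay": 0,"az": 0,"dx": 0,"dy": 0,"dz": 0,"claw": 20},{"ax": 0,"ay": 0,"az": 0,"dx": 0,"dy": 0,"dz": 0,"claw": 20}]'

```text
time_s: 37.9
tcp_pos: [0.4662, -0.2841, 0.0143]
ee_rot: [[0.279, -0.96, -0.0], [-0.96, -0.279, 0.0], [-0.0, 0.0, -1.0]]
wrist_force: [0.8, 0.8, -0.4]
gripper_width: 0.399
gripper_force: 29.8
```

Request:
play_rows --steps '[{"ax": 0,"ay": 0,"az": 0,"dx": -0.7,"dy": 0,"dz": 0,"claw": 20},{"ax": 0,"ay": 0,"az": 0,"dx": 0,"dy": 0,"dz": 0,"claw": 20},{"ax": 0,"ay": 0,"az": 0,"dx": 0,"dy": 0,"dz": 0,"claw": 20}]'

```text
time_s: 38.2
tcp_pos: [0.4661, -0.2835, 0.0143]
ee_rot: [[0.279, -0.96, 0.0], [-0.96, -0.279, -0.0], [0.0, -0.0, -1.0]]
wrist_force: [0.3, 0.3, 1.4]
gripper_width: 0.401
gripper_force: 29.8
```

Request:
play_rows --steps '[{"ax": 0,"ay": 0,"az": 0,"dx": -0.7,"dy": 0,"dz": 0,"claw": 20},{"ax": 0,"ay": 0,"az": 0,"dx": 0,"dy": 0,"dz": 0,"claw": 20},{"ax": 0,"ay": 0,"az": 0,"dx": 0,"dy": 0,"dz": 0,"claw": 20}]'

```text
time_s: 38.5
tcp_pos: [0.4661, -0.2832, 0.0143]
ee_rot: [[0.28, -0.96, 0.0], [-0.96, -0.28, -0.001], [0.001, -0.0, -1.0]]
wrist_force: [0.1, -4.2, 0.1]
gripper_width: 0.398
gripper_force: 29.8
```

Request:
play_rows --steps '[{"ax": 0,"ay": 0,"az": 0,"dx": -0.7,"dy": 0,"dz": 0,"claw": 20},{"ax": 0,"ay": 0,"az": 0,"dx": 0,"dy": 0,"dz": 0,"claw": 20},{"ax": 0,"ay": 0,"az": 0,"dx": 0,"dy": 0,"dz": 0,"claw": 20}]'

```text
time_s: 38.8
tcp_pos: [0.4661, -0.2832, 0.0145]
ee_rot: [[0.28, -0.96, 0.001], [-0.96, -0.28, -0.001], [0.002, -0.001, -1.0]]
wrist_force: [0.7, -6.9, -1.2]
gripper_width: 0.397
gripper_force: 29.8
```

Request:
play_rows --steps '[{"ax": 0,"ay": 0,"az": 0,"dx": -0.7,"dy": 0,"dz": 0,"claw": 20},{"ax": 0,"ay": 0,"az": 0,"dx": 0,"dy": 0,"dz": 0,"claw": 20},{"ax": 0,"ay": 0,"az": 0,"dx": 0,"dy": 0,"dz": 0,"claw": 20}]'

```text
time_s: 39.1
tcp_pos: [0.4662, -0.2831, 0.0146]
ee_rot: [[0.28, -0.96, 0.002], [-0.96, -0.28, -0.002], [0.003, -0.001, -1.0]]
wrist_force: [-0.4, -8.3, -1.4]
gripper_width: 0.395
gripper_force: 29.8
```

```bash
python3 to.py 494.3 -376 15 -73.8;python3 chk.py w22 474.9 -309.5 106.2 55 75 -103 45
```

```text
t 39.1 pos [ 466.2 -283.1   14.6] yaw -73.73 tilt [ 0.0017 -0.0024] F [-0.4 -8.3 -1.4] w 34.381607793775416
step d [97.  -0.9 -0.1] az 0.07 world [ 28.1 -92.9   0.4] 97.0
-95 [array([-28.9,  29.7]), None]
-80 [array([-28.9,  29.6]), None]
-65 [array([-29. ,  29.6]), None]
-50 [array([-29. ,  29.7]), None]
-35 [array([-29. ,  29.6]), None]
-20 [array([-29. ,  29.6]), None]
-5 [array([-29. ,  29.5]), None]
10 [array([-29.1,  29.5]), array([-17.7,  18.6])]
25 [array([-29.6,  29.7]), array([-17.5,  18.4])]
40 [None, array([-17.7,  18.6])]
wagon x [11.2 44.8] z [69.6 71.6]
```

Buffers are against the stop: 8 N of contact force and no further motion. I'll ease off, release and rise.

Request:
play_rows --steps '[{"ax": 0,"ay": 0,"az": 0,"dx": 1,"dy": 0,"dz": 0,"claw": 20},{"ax": 0,"ay": 0,"az": 0,"dx": 0,"dy": 0,"dz": 0,"claw": 50},{"ax": 0,"ay": 0,"az": 0,"dx": 0,"dy": 0,"dz": 0,"claw": 60},{"ax": 0,"ay": 0,"az": 0,"dx": 0,"dy": 0,"dz": 0,"claw": 60},{"ax": 0,"ay": 0,"az": 0,"dx": 0,"dy": 0,"dz": 0,"claw": 60},{"ax": 0,"ay": 0,"az": 0,"dx": 0,"dy": 0,"dz": 0,"claw": 60},{"ax": 0,"ay": 0,"az": 0,"dx": 0,"dy": 0,"dz": -12,"claw": 60},{"ax": 0,"ay": 0,"az": 0,"dx": 0,"dy": 0,"dz": -30,"claw": 60},{"ax": 0,"ay": 0,"az": 0,"dx": 0,"dy": 0,"dz": -40,"claw": 60},{"ax": 0,"ay": 0,"az": 0,"dx": 0,"dy": 0,"dz": -32,"claw": 60},{"ax": 0,"ay": 0,"az": 0,"dx": 0,"dy": 0,"dz": 0,"claw": 60},{"ax": 0,"ay": 0,"az": 0,"dx": 0,"dy": 0,"dz": 0,"claw": 60}]'

```text
time_s: 40.35
tcp_pos: [0.466, -0.2824, 0.1297]
ee_rot: [[0.279, -0.96, 0.003], [-0.96, -0.279, -0.0], [0.001, -0.002, -1.0]]
wrist_force: [-0.5, 0.8, 0.1]
gripper_width: 0.691
gripper_force: 0.0
```

```bash
python3 chk.py w23 474.9 -309.5 106.2 55 75 -103 45; python3 to.py 580 -130.8 130 -74.6
```

```text
-95 [array([-28.9,  29.9]), None]
-80 [array([-29.2,  29.6]), None]
-65 [array([-28.9,  29.8]), None]
-50 [array([-29.3,  29.5]), None]
-35 [array([-28.9,  29.9]), None]
-20 [array([-29.3,  29.4]), None]
-5 [array([-29. ,  29.8]), None]
10 [array([-29.3,  29.4]), array([-18.1,  18.7])]
25 [array([-29.7,  29.9]), array([-17.8,  18.9])]
40 [array([-29.4,  29.7]), array([-18.2,  19.2])]
wagon x [11.  44.7] z [69.4 71.4]
t 40.4 pos [ 465.2 -282.1  128.3] yaw -73.8 tilt [-0.0001  0.0006] F [ 0.5  0.5 -0.7] w 60.45023297286813
step d [-113.3 -152.5   -1.6] az 0.8 world [114.8 151.3   1.7] 190.0
```

Request:
play_rows --steps '[{"ax": 0,"ay": 0,"az": 0,"dx": -9,"dy": -12,"dz": 0,"claw": 60},{"ax": 0,"ay": 0,"az": 0,"dx": -20,"dy": -27,"dz": 0,"claw": 60},{"ax": 0,"ay": 0,"az": 0,"dx": -26,"dy": -35,"dz": 0,"claw": 60},{"ax": 0,"ay": 0,"az": 0,"dx": -26,"dy": -35,"dz": 0,"claw": 60},{"ax": 0,"ay": 0,"az": 0,"dx": -20,"dy": -27,"dz": 0,"claw": 60},{"ax": 0,"ay": 0,"az": 0,"dx": -12,"dy": -15.7,"dz": 0,"claw": 60},{"ax": 0,"ay": 0,"az": 0.7,"dx": 0,"dy": 0,"dz": 0,"claw": 60},{"ax": 0,"ay": 0,"az": 0,"dx": 0,"dy": 0,"dz": 0,"claw": 60},{"ax": 0,"ay": 0,"az": 0,"dx": 0,"dy": 0,"dz": 0,"claw": 60},{"ax": 0,"ay": 0,"az": 0,"dx": 0,"dy": 0,"dz": 0,"claw": 60}]'

```text
time_s: 41.4
tcp_pos: [0.5791, -0.1326, 0.1283]
ee_rot: [[0.266, -0.964, -0.0], [-0.964, -0.266, -0.0], [-0.0, 0.0, -1.0]]
wrist_force: [0.3, -1.0, 0.1]
gripper_width: 0.689
gripper_force: 0.0
```

```bash
python3 to.py 579.2 -130.7 14.3 -74.5; python3 chk.py w24 566.9 -82.9 105.4 50 75 -103 0
```

```text
t 41.4 pos [ 579.1 -132.6  128.3] yaw -74.57 tilt [-0.0005 -0.    ] F [ 0.3 -1.   0.1] w 59.95096360056656
step d [ -1.7  -0.7 114. ] az -0.07 world [ 1.00e-01  1.90e+00 -1.14e+02] 114.0
-95 [array([-29.5,  29.3]), array([-16.9,  16.1])]
-80 [array([-29.4,  29.9]), array([-17.1,  17.9])]
-65 [array([-29.6,  29.4]), array([-17.3,  17.7])]
-50 [array([-29.7,  29.8]), array([-17.5,  17.5])]
-35 [array([-29.5,  29.7]), array([-17.6,  17.7])]
-20 [array([-29.8,  29.6]), array([-17.3,  17.1])]
-5 [array([-29.5,  29.9]), array([-16.7,  16.5])]
wagon x [-87.2 -11.6] z [59.3 60.5]
```

Request:
play_rows --steps '[{"ax": 0,"ay": 0,"az": 0,"dx": -1.7,"dy": -0.5,"dz": 20,"claw": 60},{"ax": 0,"ay": 0,"az": 0,"dx": 0,"dy": 0,"dz": 30,"claw": 60},{"ax": 0,"ay": 0,"az": 0,"dx": 0,"dy": 0,"dz": 30,"claw": 60},{"ax": 0,"ay": 0,"az": 0,"dx": 0,"dy": 0,"dz": 20,"claw": 60},{"ax": 0,"ay": 0,"az": 0,"dx": 0,"dy": 0,"dz": 10,"claw": 60},{"ax": 0,"ay": 0,"az": 0,"dx": 0,"dy": 0,"dz": 4,"claw": 60},{"ax": 0,"ay": 0,"az": 0,"dx": 0,"dy": 0,"dz": 0,"claw": 60},{"ax": 0,"ay": 0,"az": 0,"dx": 0,"dy": 0,"dz": 0,"claw": 20},{"ax": 0,"ay": 0,"az": 0,"dx": 0,"dy": 0,"dz": 0,"claw": 20},{"ax": 0,"ay": 0,"az": 0,"dx": 0,"dy": 0,"dz": 0,"claw": 20},{"ax": 0,"ay": 0,"az": 0,"dx": 0,"dy": 0,"dz": 0,"claw": 20},{"ax": 0,"ay": 0,"az": 0,"dx": 0,"dy": 0,"dz": 0,"claw": 20},{"ax": 0,"ay": 0,"az": 0,"dx": 0,"dy": 0,"dz": 0,"claw": 20},{"ax": 0,"ay": 0,"az": 0,"dx": 0,"dy": 0,"dz": 0,"claw": 20}]'

```text
time_s: 42.85
tcp_pos: [0.5801, -0.1298, 0.0147]
ee_rot: [[0.268, -0.963, 0.001], [-0.963, -0.268, -0.0], [0.0, -0.0, -1.0]]
wrist_force: [-1.2, -0.3, 2.9]
gripper_width: 0.397
gripper_force: 30.0
```

Request:
play_rows --steps '[{"ax": 0,"ay": 0,"az": 0,"dx": 0,"dy": 0,"dz": -8,"claw": 20},{"ax": 0,"ay": 0,"az": 0,"dx": 0,"dy": 0,"dz": -22,"claw": 20},{"ax": 0,"ay": 0,"az": 0,"dx": 0,"dy": 0,"dz": -35,"claw": 20},{"ax": 0,"ay": 0,"az": 0,"dx": 0,"dy": 0,"dz": -35,"claw": 20},{"ax": 0,"ay": 0,"az": 0,"dx": 0,"dy": 0,"dz": -12,"claw": 20},{"ax": 0,"ay": 0,"az": 0,"dx": 0,"dy": 0,"dz": 0,"claw": 20}]'

```text
time_s: 43.45
tcp_pos: [0.5811, -0.1298, 0.1285]
ee_rot: [[0.268, -0.964, 0.005], [-0.964, -0.268, 0.0], [0.001, -0.005, -1.0]]
wrist_force: [-0.6, -0.2, -0.8]
gripper_width: 0.394
gripper_force: 30.0
```

```bash
python3 to.py 488.2 -355.2 127 -73.8
```

```text
t 43.45 pos [ 581.1 -129.8  128.5] yaw -74.48 tilt [0.0049 0.0002] F [-0.6 -0.2 -0.8] w 34.27758834096102
step d [192.4 149.8   1. ] az -0.68 world [ -92.9 -225.4   -1.5] 244.0
```

Request:
play_rows --steps '[{"ax": 0,"ay": 0,"az": 0,"dx": 12,"dy": 9,"dz": 0,"claw": 20},{"ax": 0,"ay": 0,"az": 0,"dx": 22.5,"dy": 17.5,"dz": 0,"claw": 20},{"ax": 0,"ay": 0,"az": 0,"dx": 29,"dy": 22.5,"dz": 0,"claw": 20},{"ax": 0,"ay": 0,"az": 0,"dx": 32,"dy": 25,"dz": 0,"claw": 20},{"ax": 0,"ay": 0,"az": 0,"dx": 32,"dy": 25,"dz": 0,"claw": 20},{"ax": 0,"ay": 0,"az": 0,"dx": 29,"dy": 22.5,"dz": 0,"claw": 20},{"ax": 0,"ay": 0,"az": 0,"dx": 22.5,"dy": 17.5,"dz": 0,"claw": 20},{"ax": 0,"ay": 0,"az": 0,"dx": 13,"dy": 10,"dz": 0,"claw": 20},{"ax": 0,"ay": 0,"az": -0.7,"dx": 0,"dy": 0,"dz": 10,"claw": 20},{"ax": 0,"ay": 0,"az": 0,"dx": 0,"dy": 0,"dz": 25,"claw": 20},{"ax": 0,"ay": 0,"az": 0,"dx": 0,"dy": 0,"dz": 30,"claw": 20},{"ax": 0,"ay": 0,"az": 0,"dx": 0,"dy": 0,"dz": 20,"claw": 20},{"ax": 0,"ay": 0,"az": 0,"dx": 0,"dy": 0,"dz": 10,"claw": 20},{"ax": 0,"ay": 0,"az": 0,"dx": 0,"dy": 0,"dz": 0,"claw": 20},{"ax": 0,"ay": 0,"az": 0,"dx": 0,"dy": 0,"dz": 0,"claw": 20},{"ax": 0,"ay": 0,"az": 0,"dx": 0,"dy": 0,"dz": 0,"claw": 20}]'

```text
time_s: 45.05
tcp_pos: [0.4887, -0.3549, 0.0325]
ee_rot: [[0.28, -0.96, 0.002], [-0.96, -0.28, -0.001], [0.002, -0.002, -1.0]]
wrist_force: [-0.1, 0.2, -0.2]
gripper_width: 0.398
gripper_force: 30.0
```

```bash
python3 to.py 488.2 -355.2 14.3 -73.8; python3 chk.py w25 474.9 -309.5 106.2 65 95 -103 -10
```

```text
t 45.05 pos [ 488.7 -354.9   32.5] yaw -73.75 tilt [ 0.0022 -0.0011] F [-0.1  0.2 -0.2] w 34.65732837682438
step d [ 0.2  0.6 18.2] az 0.05 world [ -0.5  -0.3 -18.2] 18.0
-95 [array([-29. ,  29.5]), None]
-80 [array([-29.3,  29.7]), array([-18.6,  16.3])]
-65 [array([-29.7,  30. ]), array([-29.2,  27.6])]
-50 [array([-29.5,  30. ]), array([-18.6,  16.4])]
-35 [None, array([-18.6,  16.3])]
-20 [None, array([-18.5,  16.3])]
wagon x [-85.8 -11.2] z [76.4 78.1]
```

Request:
play_rows --steps '[{"ax": 0,"ay": 0,"az": 0,"dx": 0,"dy": 1.1,"dz": 5,"claw": 20},{"ax": 0,"ay": 0,"az": 0,"dx": 0,"dy": 0,"dz": 6,"claw": 20},{"ax": 0,"ay": 0,"az": 0,"dx": 0,"dy": 0,"dz": 2,"claw": 20},{"ax": 0,"ay": 0,"az": 0,"dx": 0,"dy": 0,"dz": 0,"claw": 20},{"ax": 0,"ay": 0,"az": 0,"dx": 0,"dy": 0,"dz": 0,"claw": 20},{"ax": 0,"ay": 0,"az": 0,"dx": 0,"dy": 0,"dz": 0,"claw": 20}]'

```text
time_s: 45.7
tcp_pos: [0.4867, -0.3551, 0.0184]
ee_rot: [[0.279, -0.96, 0.0], [-0.96, -0.279, -0.0], [0.0, -0.0, -1.0]]
wrist_force: [0.1, -0.3, -0.4]
gripper_width: 0.397
gripper_force: 30.0
```

```bash
python3 to.py 488.2 -355.2 14.3 -73.8; python3 chk.py w26 474.9 -309.5 106.2 50 95 -103 -10
```

```text
t 45.7 pos [ 486.7 -355.1   18.4] yaw -73.78 tilt [ 0.0003 -0.0002] F [ 0.1 -0.3 -0.4] w 34.5300949206061
step d [ 0.5 -1.4  4.1] az 0.02 world [ 1.5 -0.1 -4.1] 4.0
-95 [array([-28.9,  29.5]), None]
-80 [array([-29.3,  29.7]), array([-16.7,  18.2])]
-65 [array([-29.5,  29.9]), array([-28.3,  18.5])]
-50 [array([-29.6,  30.1]), array([-17.7,  22. ])]
-35 [None, array([-21.5,  22.9])]
-20 [None, array([-16.8,  18.1])]
wagon x [-85.5 -10.9] z [62.1 64.1]
```

Request:
play_rows --steps '[{"ax": 0,"ay": 0,"az": 0,"dx": 0,"dy": -0.5,"dz": 2,"claw": 20},{"ax": 0,"ay": 0,"az": 0,"dx": 0,"dy": 0,"dz": 1.7,"claw": 20},{"ax": 0,"ay": 0,"az": 0,"dx": 0,"dy": 0,"dz": 0.5,"claw": 20},{"ax": 0,"ay": 0,"az": 0,"dx": 0,"dy": 0,"dz": 0,"claw": 20},{"ax": 0,"ay": 0,"az": 0,"dx": 0,"dy": 0,"dz": 0,"claw": 50},{"ax": 0,"ay": 0,"az": 0,"dx": 0,"dy": 0,"dz": 0,"claw": 60},{"ax": 0,"ay": 0,"az": 0,"dx": 0,"dy": 0,"dz": 0,"claw": 60},{"ax": 0,"ay": 0,"az": 0,"dx": 0,"dy": 0,"dz": 0,"claw": 60},{"ax": 0,"ay": 0,"az": 0,"dx": 0,"dy": 0,"dz": 0,"claw": 60},{"ax": 0,"ay": 0,"az": 0,"dx": 0,"dy": 0,"dz": -12,"claw": 60},{"ax": 0,"ay": 0,"az": 0,"dx": 0,"dy": 0,"dz": -30,"claw": 60},{"ax": 0,"ay": 0,"az": 0,"dx": 0,"dy": 0,"dz": -40,"claw": 60},{"ax": 0,"ay": 0,"az": 0,"dx": -20,"dy": 0,"dz": -40,"claw": 60},{"ax": 0,"ay": 0,"az": 0,"dx": -30,"dy": 0,"dz": -35,"claw": 60},{"ax": 0,"ay": 0,"az": 0,"dx": -30,"dy": 0,"dz": -30,"claw": 60},{"ax": 0,"ay": 0,"az": 0,"dx": -30,"dy": 0,"dz": -20,"claw": 60},{"ax": 0,"ay": 0,"az": 0,"dx": 0,"dy": 0,"dz": 0,"claw": 60},{"ax": 0,"ay": 0,"az": 0,"dx": 0,"dy": 0,"dz": 0,"claw": 60}]'

```text
time_s: 47.55
tcp_pos: [0.4565, -0.2488, 0.2225]
ee_rot: [[0.28, -0.96, 0.003], [-0.96, -0.28, -0.0], [0.001, -0.003, -1.0]]
wrist_force: [0.0, 0.4, 0.1]
gripper_width: 0.69
gripper_force: 0.0
```

```bash
python3 chk.py w27 474.9 -309.5 106.2 50 75 -103 45; python3 - <<'E'
from station import *
from h import *
c=capture('side')
a=cv2.resize(load('w27')['frame'][0:300],(560,300));b=cv2.resize(c['frame'][215:335,240:420],(450,300),interpolation=cv2.INTER_CUBIC)
cv2.imwrite('pics/fin.png',np.vstack([a,cv2.copyMakeBorder(b,0,0,0,110,cv2.BORDER_CONSTANT)]))
E
```

```text
-95 [array([-29.5,  29.6]), None]
-80 [array([-28.7,  30.1]), array([-17.1,  17.4])]
-65 [array([-29.1,  30.2]), array([-17.4,  17.7])]
-50 [array([-29.5,  29.6]), array([-17.6,  17.9])]
-35 [array([-29.7,  30. ]), array([-16.8,  17.2])]
-20 [array([-29. ,  30.1]), array([-17. ,  17.3])]
-5 [array([-29.3,  29.4]), array([-17.1,  17.3])]
10 [array([-29.6,  29.7]), array([-18.2,  18.5])]
25 [array([-28.8,  30.1]), array([-18.4,  18.7])]
40 [array([-29.1,  29.3]), array([-17.5,  19.2])]
wagon x [-84.7  44.7] z [67.3 71.2]
```

View pics/fin.png

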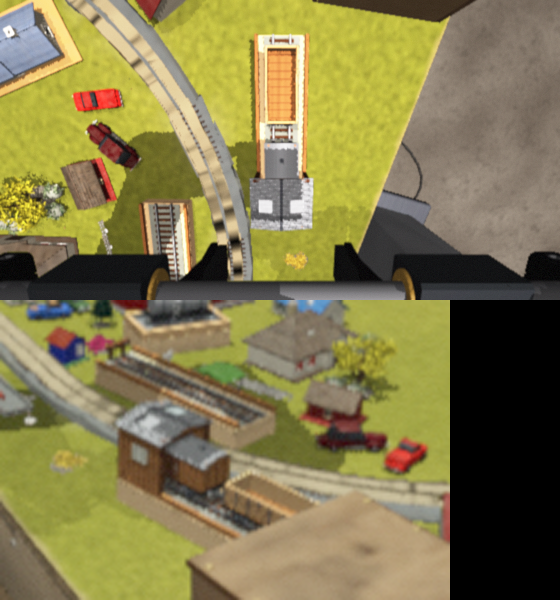

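The final pictures show the open wagon square on the siding at (282,85), the van home in the shed at (282,160), and the tank in the cradle at (175,320). I'll hand in.

```bash
python3 -c "
from station import *
print(finish_job())"
```

```text
the job is handed in; nothing more can be done
None
```

The job is handed in, at about 48 s of the 106 s allowed: the tank wagon is in the repair cradle, the van is home in the shed against the buffer stop, and the open wagon is back at its starting place on the siding, with all three upright and square.

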